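# Scoop ice into the serving bowl

### The job

Slide the ice tub's cover open, take the scoop from the black tray and use it to put at least three ice cubes into the steel bowl, keeping your fingers off the ice. Finish with the scoop lying flat in its tray, the cover slid fully shut, the bowl standing upright and every other cube still in the tub, with none on the table or left in the scoop. Do not shift the carton, the cup or the marker.

Things in the scene. Friction and masses are not known exactly. Their poses are not given: they have to be found in the camera images.
- tub: low grey insulated ice tub fixed to the table, 266 x 228 mm, 72 mm high: an open-topped well with a closed deck beside it. Origin on the table under the well; x along the well to its sloped end (away from the robot, within 0.22 rad), y towards the deck, z up. The deck (y 58 to 170 mm) is solid, top at z 72 mm
- tub_floor (a point): middle of the well's floor, z 8 mm. Well inside: x -147 to +103 mm, y -50 to +50 mm, floor z 8 mm, rim z 72 mm. Its +x end slopes up from x 60 mm at the floor to x 103 mm at the rim; other walls upright, 8 mm thick. The ice starts in one layer, two abreast, at x -32 to +57 mm, y -32 to +32 mm; the near part is empty
- cover (a joint): the tub's white sliding cover, a 6 mm plate 266 x 114 mm lying on the rim (z 72.5 to 78.5 mm): 0 = well shut, grows to 0.112 m as it slides along the tub's +y over the deck, fully open; stays where left, slides with about 2 N
- cover_grip (a point): middle of the cover's black upright grip bar, which is 60 mm along the tub's x, 14 mm thick along its y, and stands 30 mm up from the cover (z 78.5 to 108.5 mm); this point is at z 96.5 mm. With the cover shut it is at x -22, y 0 mm in the tub's frame
- scoop: loose steel scoop, about 0.18 kg: flat floor 82 x 84 mm, 2.5 mm thick, upright sides 38 mm high (28 mm near the mouth), back wall 40 mm high, open at the front. Origin under the floor's middle, x to the open mouth, z up: floor x -40 to +42 mm, y -42 to +42 mm. At the start it lies flat in the tray, handle towards the robot
- scoop_grip (a point): grip point in the scoop's black handle bar, x -64, y 0, z 99.5 mm in the scoop's frame. The bar, 16 mm thick along y, 26 mm deep, 105 mm long, rises from the back (x -36, z 30 mm) backward and up at 68 degrees above horizontal, along (-0.375, 0, 0.927), to x -75, z 127 mm; this point is 75 mm up it
- scoop_mid (a point): middle of the scoop's hollow: x 0, y 0, z 20 mm in the scoop's frame
- scoop_lip (a point): middle of the scoop's front lower edge: x 42, y 0, z 0 mm in the scoop's frame
- tray: shallow black plastic tray fixed to the table where the scoop belongs, 150 x 125 mm outside (x, y), 22 mm high, walls and floor 5 mm. Origin on the table under its middle. It stands to the left or to the right of the tub
- bowl: loose steel bowl, about 0.4 kg, 140 mm across the rim, 75 mm high, wall 3 mm, foot 63 mm across, inner floor at z 4 mm, empty at the start. Origin under its middle, z up. It stands on the other side of the tub from the tray
- bowl_mid (a point): middle of the bowl's hollow, on its axis 42 mm above its underside
- carton: bystander: small juice carton 60 x 45 mm, 130 mm tall, origin under its middle
- cup: bystander: white plastic cup 72 mm across the rim, 85 mm tall, origin under its middle
- marker: bystander: marker pen lying on the table, 125 x 14 x 14 mm along its x, origin under its middle
- ice0: ice cube, 24 mm with 5 mm rounded edges, 13 g, slippery, origin at its centre; one of six alike (ice0 to ice5)
- ice1: ice cube, 24 mm with 5 mm rounded edges, 13 g, slippery, origin at its centre
- ice2: ice cube, 24 mm with 5 mm rounded edges, 13 g, slippery, origin at its centre
- ice3: ice cube, 24 mm with 5 mm rounded edges, 13 g, slippery, origin at its centre
- ice4: ice cube, 24 mm with 5 mm rounded edges, 13 g, slippery, origin at its centre
- ice5: ice cube, 24 mm with 5 mm rounded edges, 13 g, slippery, origin at its centre
There are look-alikes about, which are no part of the job. What is shaped like the scoop but blue, green or yellow is not meant.

How it is judged:
On the way, in this order (a step that is already met when the one before it is completed fails the run):
1. the cover is slid open (at least 90 of its 112 mm) (value of joint cover above 0.09 m), for 0.1 s.
2. the scoop, lifted clear of the tub, carries at least one ice cube (height (world z) of scoop above 0.09 m and distance between any of ice0, ice1, ice2, ice3, ice4, ice5 and scoop_mid below 0.05 m), for 0.2 s.
3. at least three ice cubes lie in the bowl ((distance between each of ice0, ice1, ice2 and bowl_mid below 0.058 m or distance between each of ice0, ice1, ice3 and bowl_mid below 0.058 m or distance between each of ice0, ice1, ice4 and bowl_mid below 0.058 m or distance between each of ice0, ice1, ice5 and bowl_mid below 0.058 m or distance between each of ice0, ice2, ice3 and bowl_mid below 0.058 m or distance between each of ice0, ice2, ice4 and bowl_mid below 0.058 m or distance between each of ice0, ice2, ice5 and bowl_mid below 0.058 m or distance between each of ice0, ice3, ice4 and bowl_mid below 0.058 m or distance between each of ice0, ice3, ice5 and bowl_mid below 0.058 m or distance between each of ice0, ice4, ice5 and bowl_mid below 0.058 m or distance between each of ice1, ice2, ice3 and bowl_mid below 0.058 m or distance between each of ice1, ice2, ice4 and bowl_mid below 0.058 m or distance between each of ice1, ice2, ice5 and bowl_mid below 0.058 m or distance between each of ice1, ice3, ice4 and bowl_mid below 0.058 m or distance between each of ice1, ice3, ice5 and bowl_mid below 0.058 m or distance between each of ice1, ice4, ice5 and bowl_mid below 0.058 m or distance between each of ice2, ice3, ice4 and bowl_mid below 0.058 m or distance between each of ice2, ice3, ice5 and bowl_mid below 0.058 m or distance between each of ice2, ice4, ice5 and bowl_mid below 0.058 m or distance between each of ice3, ice4, ice5 and bowl_mid below 0.058 m)), for 0.2 s.
4. the scoop lies flat in the tray, let go (horizontal distance between scoop and tray below 0.035 m and z of scoop in the frame of tray below 0.012 m and angle between scoop's own z axis and vertical below 0.12 rad and contact force between the fingers and scoop below 0.2 N), for 0.2 s.
At the end, for the whole second after the job is handed in: 3 or more cubes in the bowl (centres within 58 mm of the middle of its hollow), all others in the well below its rim; bowl upright (0.12 rad); scoop released, at rest, flat (0.12 rad) in the tray, within 35 mm of its middle and 12 mm of its underside; cover shut to 8 mm (all of step 4 and (distance between each of ice0, ice1, ice2 and bowl_mid below 0.058 m or distance between each of ice0, ice1, ice3 and bowl_mid below 0.058 m or distance between each of ice0, ice1, ice4 and bowl_mid below 0.058 m or distance between each of ice0, ice1, ice5 and bowl_mid below 0.058 m or distance between each of ice0, ice2, ice3 and bowl_mid below 0.058 m or distance between each of ice0, ice2, ice4 and bowl_mid below 0.058 m or distance between each of ice0, ice2, ice5 and bowl_mid below 0.058 m or distance between each of ice0, ice3, ice4 and bowl_mid below 0.058 m or distance between each of ice0, ice3, ice5 and bowl_mid below 0.058 m or distance between each of ice0, ice4, ice5 and bowl_mid below 0.058 m or distance between each of ice1, ice2, ice3 and bowl_mid below 0.058 m or distance between each of ice1, ice2, ice4 and bowl_mid below 0.058 m or distance between each of ice1, ice2, ice5 and bowl_mid below 0.058 m or distance between each of ice1, ice3, ice4 and bowl_mid below 0.058 m or distance between each of ice1, ice3, ice5 and bowl_mid below 0.058 m or distance between each of ice1, ice4, ice5 and bowl_mid below 0.058 m or distance between each of ice2, ice3, ice4 and bowl_mid below 0.058 m or distance between each of ice2, ice3, ice5 and bowl_mid below 0.058 m or distance between each of ice2, ice4, ice5 and bowl_mid below 0.058 m or distance between each of ice3, ice4, ice5 and bowl_mid below 0.058 m) and (distance between ice0 and bowl_mid below 0.058 m or (x of ice0 in the frame of tub between -0.147 and 0.105 m and y of ice0 in the frame of tub between -0.05 and 0.05 m and z of ice0 in the frame of tub between 0.005 and 0.072 m)) and (distance between ice1 and bowl_mid below 0.058 m or (x of ice1 in the frame of tub between -0.147 and 0.105 m and y of ice1 in the frame of tub between -0.05 and 0.05 m and z of ice1 in the frame of tub between 0.005 and 0.072 m)) and (distance between ice2 and bowl_mid below 0.058 m or (x of ice2 in the frame of tub between -0.147 and 0.105 m and y of ice2 in the frame of tub between -0.05 and 0.05 m and z of ice2 in the frame of tub between 0.005 and 0.072 m)) and (distance between ice3 and bowl_mid below 0.058 m or (x of ice3 in the frame of tub between -0.147 and 0.105 m and y of ice3 in the frame of tub between -0.05 and 0.05 m and z of ice3 in the frame of tub between 0.005 and 0.072 m)) and (distance between ice4 and bowl_mid below 0.058 m or (x of ice4 in the frame of tub between -0.147 and 0.105 m and y of ice4 in the frame of tub between -0.05 and 0.05 m and z of ice4 in the frame of tub between 0.005 and 0.072 m)) and (distance between ice5 and bowl_mid below 0.058 m or (x of ice5 in the frame of tub between -0.147 and 0.105 m and y of ice5 in the frame of tub between -0.05 and 0.05 m and z of ice5 in the frame of tub between 0.005 and 0.072 m)) and angle between bowl's own z axis and vertical below 0.12 rad and linear speed of scoop below 0.03 m/s and value of joint cover below 0.008 m); the robot touches nothing.
It fails at once if the gripper's fingers touch an ice cube (contact force between the fingers and ice0 above 0.3 N or contact force between the fingers and ice1 above 0.3 N or contact force between the fingers and ice2 above 0.3 N or contact force between the fingers and ice3 above 0.3 N or contact force between the fingers and ice4 above 0.3 N or contact force between the fingers and ice5 above 0.3 N).
It fails at once if the carton is shifted by more than 30 mm or knocked over (distance of carton from where it was at the start of the episode above 0.03 m or angle between carton's own z axis and vertical above 0.4 rad).
It fails at once if the cup is shifted by more than 30 mm or knocked over (distance of cup from where it was at the start of the episode above 0.03 m or angle between cup's own z axis and vertical above 0.4 rad).
It fails at once if the marker is shifted by more than 30 mm or knocked over (distance of marker from where it was at the start of the episode above 0.03 m or angle between marker's own z axis and vertical above 0.4 rad).
It also fails if it takes over 72 s, if anything falls off the work surface, if the arm or the gripper's body presses on something with over 40 N, if the wrist force passes 120 N, or if a joint passes its speed limit or range.

### The arm

A 7-joint arm with a two-finger parallel gripper is mounted at the origin on the work surface. World frame = base frame: x ahead of the robot, y to its left, z up, the work surface at z = 0. Lengths are in m, angles in rad, forces in N, time in s.
With the tool pointing down it reaches from about 0.425 to 0.925 m from the base axis. Payload 6.8 kg.
Tool frame: the origin (TCP) lies at the very end of the fingers, on their centre line; the grasp point (between the pads) lies bot.hold_point_z behind it (bot.hold_point_z is the distance from the TCP to the grasp point, in m); x points along the fingers, z is the direction in which the jaws open and shut, and the axes are right-handed (so a half turn about x gives the same grasp; the last joint's range is limited). The gripper opens to 85 mm and grips with 20 to 120 N. Pads are 22 mm wide; open, the fingers measure 114 mm over their backs; the gripper's body (76 mm by 85 mm) begins 54 mm behind the grasp point. The pads swing forward as they close: fully open they stand 13 mm farther back than shut.
Start: joints at [1.009, 0.477, 0.022, 1.555, -0.011, 1.109, -0.083], TCP at [0.296, -0.607, 0.231] pointing down, gripper open.
Joint ranges: [-2.96, 2.96], [-0.34, 2.1], [-1.41, 1.46], [0.24, 2.44], [-1.37, 4.51], [0.17, 1.92], [-2.96, 2.96]. Speed limits (rad/s): [2.39, 2.39, 3.14, 3.14, 3.14, 3.14, 3.14].

### API

Orientations are given as a unit quaternion [w, x, y, z].
In Python, from station import bot gives the robot as it stands.
- The arm moves only by the tool drive_tool, never from a script. Its arguments are lists of equal length, an entry for each row: "slide": the shift along the world's x, y, z in mm, a list of three; "turn": the turn, a rotation vector about the world's x, y, z in rad, a list of three; "gripper": the opening, from 0 (shut) to 1 (fully open). A call has 1 to 10 rows; each row is the pose to reach, as a shift and turn from the pose measured when the call began; what a row does not reach only later rows make up. A row lasts 1/10 s, in which the tool goes at most 50 mm and 8.59 degrees, less where a joint would pass 70% of its speed; a pose out of reach is approached as far as the arm can. A call with a gripper value outside its range is refused whole. The fingers move at their own pace and stop on an object; "squeeze" is the grip in N (left out, the last holds). Time passes only in rows, so rows that repeat a pose let the fingers close. It gives the time, the measured TCP pose, the force and the opening at its end, in the units of the state.
- bot.get_obs(): the state, without advancing time (a new reading comes with each control period).
- bot.read_camera(name): name is "scene" or "side" or "wrist"; returns a dict with "color" (400x640x3 uint8, red, green, blue), "fovy" (degrees; the focal length in pixels is half the picture's height over the tangent of half this angle, whatever the lens; pixels are square), "cx", "cy" (the principal point, pixels), "dist_coeffs" ([k1, k2, p1, p2, k3] as OpenCV has them; the pictures are not rectified), "R" (3x3) and "t" (3): a world point X has camera coordinates R X + t. Camera axes: x right, y down, z forward; pixel columns grow to the right and rows downward; lengths in m; the calibration is good to about 2 mm. A picture is of the moment at which its call begins. There is no depth.
- bot.hand_in(): hands the job in, once; it reports no verdict.
The state is a dict: "t": time; "q": joint angles; "joint_vel": joint speeds; "joint_torque": joint torques, N m; "eef_pos": TCP position; "tool_rot": TCP orientation; "contact_force": force on the tool from outside, world axes, zero at the start; "torque": the same for the moment, N m; "gripper_width": opening from 0.0 (shut) to 1.0 (fully open).
Only numpy, scipy, OpenCV 4.12 (cv2) and the standard library are available. Lean on these libraries where they do the work, as an engineer would, in place of code of your own. Each camera call takes 0.05 s, during which the arm holds its last target.

## Working session

There is one attempt and no reset: what is moved stays moved. The work goes in short steps, Python scripts to look and compute and a tool call to move; the robot and the scene stay as the last step left them, time stands still between calls to the robot, and variables do not carry over. Pictures are saved under pics/ and viewed, and the job is handed in when it is done.

Besides the shell and the picture viewer there is one more tool, called after "Request:" in YAML: its name, and indented under it one key for each argument. drive_tool: Moves the arm, as the interface text tells. Its arguments: {"type":"object","properties":{"slide":{"type":"array"},"turn":{"type":"array"},"gripper":{"type":"array"},"squeeze":{"type":"number"}},"required":["slide","turn","gripper"]}

```bash
ls; mkdir -p pics; python3 - <<'E'
from station import bot
import cv2
print(bot.get_obs(), bot.hold_point_z)
for n in ["scene","side","wrist"]:
    c=bot.read_camera(n)
    cv2.imwrite(f"pics/{n}0.png",c["color"][:,:,::-1])
    print(n,c["fovy"],c["cx"],c["cy"],c["dist_coeffs"],c["R"],c["t"])
E
```

```text
pics
{'t': 0.0, 'q': array([ 1.00887681,  0.47779899,  0.02234026,  1.55646673, -0.01152048,
        1.10930318, -0.08312461]), 'joint_vel': array([ 5.75536870e-04, -5.04780688e-04, -5.39856690e-04, -2.11460493e-03,
        1.11548381e-03,  5.63895388e-06, -5.68684802e-04]), 'joint_torque': array([-7.50286254e-04, -5.96461880e+01,  1.60727162e+00, -2.81200951e+01,
        1.22983221e-02,  9.36351222e-03, -3.60451270e-05]), 'eef_pos': array([ 0.29564772, -0.60613884,  0.23032002]), 'tool_rot': array([ 0.59908881,  0.37501266,  0.60023971, -0.37439335]), 'contact_force': array([ 0.05644855,  0.02047847, -0.56773162]), 'torque': array([-0.00659704,  0.00317769, -0.02433083]), 'gripper_width': 1.0046166415327784} 0.0187
scene 44.2158785496851 316.6239563181761 205.39949964813295 [-0.10920977  0.          0.          0.          0.        ] [[-0.30442398  0.9525275  -0.00417205]
 [ 0.80578398  0.25518463 -0.534409  ]
 [-0.50797462 -0.16604869 -0.84521572]] [ 0.22252033 -0.32507145  1.51540815]
side 49.41504968595791 321.36152598256314 201.3579686132815 [0.02087454 0.         0.         0.         0.        ] [[-8.60742449e-01 -5.09040297e-01  6.41712814e-04]
 [-3.77842642e-01  6.38052958e-01 -6.70912335e-01]
 [ 3.41111968e-01 -5.77725193e-01 -7.41536396e-01]] [0.38243985 0.28938117 1.11758602]
wrist 60.9184442754678 322.20261377875926 199.71796677312514 [-0.05234106  0.          0.          0.          0.        ] [[ 4.38557563e-01 -8.98702831e-01 -6.97015047e-04]
 [-8.59304582e-01 -4.19558500e-01  2.92517180e-01]
 [-2.63178456e-01 -1.27686673e-01 -9.56260014e-01]] [-0.67458058 -0.03839831  0.37892876]
```

View pics/scene0.png

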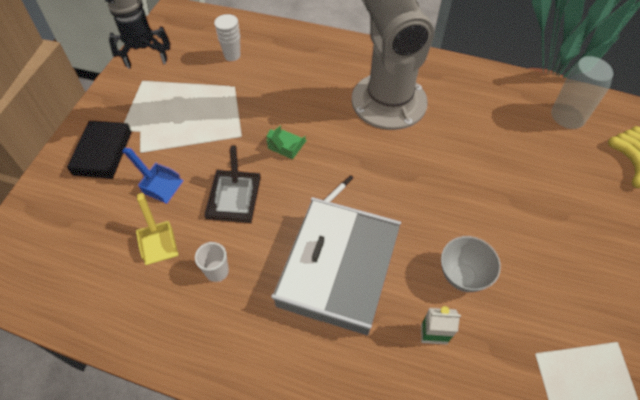

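View pics/side0.png

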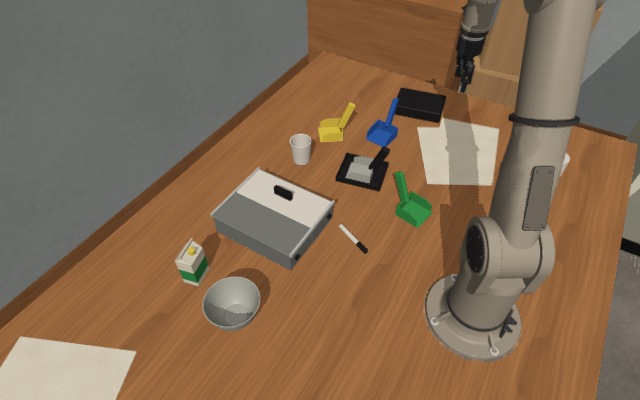

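View pics/wrist0.png

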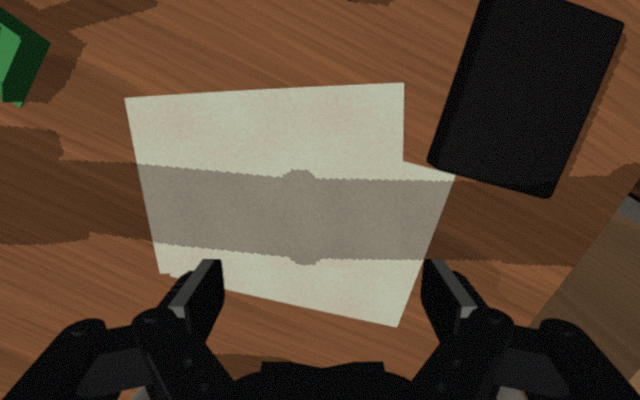

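The steel scoop with the black handle sits in the black tray at scene (235,195). The look-alikes are blue (160,180), yellow (157,240) and green (287,142); their colour rules them out. I'll confirm in enlarged crops and measure there.

```bash
cat > h.py <<'E'
import numpy as np, cv2
def K(c):
    f=200/np.tan(np.radians(c["fovy"])/2)
    return np.array([[f,0,c["cx"]],[0,f,c["cy"]],[0,0,1.]])
def proj(c,P):
    P=np.atleast_2d(np.asarray(P,float))
    r,_=cv2.Rodrigues(np.asarray(c["R"],float))
    return cv2.projectPoints(P.reshape(-1,1,3),r,np.asarray(c["t"],float),K(c),np.asarray(c["dist_coeffs"],float))[0].reshape(-1,2)
def ray(c,uv):
    n=cv2.undistortPoints(np.array([[uv]],float),K(c),np.asarray(c["dist_coeffs"],float))[0,0]
    R=np.asarray(c["R"]);return -R.T@np.asarray(c["t"]), R.T@np.array([n[0],n[1],1])
def onz(c,uv,z):
    o,d=ray(c,uv); return o+d*(z-o[2])/d[2]
def crop(c,x0,y0,w,h,s,name):
    im=c["color"][:,:,::-1][y0:y0+h,x0:x0+w]
    cv2.imwrite(name,cv2.resize(im,None,fx=s,fy=s,interpolation=cv2.INTER_CUBIC))
E
python3 - <<'E'
from station import bot
from h import *
c=bot.read_camera("scene"); s=bot.read_camera("side")
crop(c,180,130,130,110,6,"pics/c_tray.png")
crop(c,265,190,145,145,4,"pics/c_tub.png")
crop(s,205,160,140,110,5,"pics/s_tub.png")
crop(s,325,130,80,70,8,"pics/s_tray.png")
crop(c,400,220,120,130,4,"pics/c_bowl.png")
crop(s,170,230,110,110,5,"pics/s_bowl.png")
E
```

```text
(no output)
```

View pics/c_tray.png

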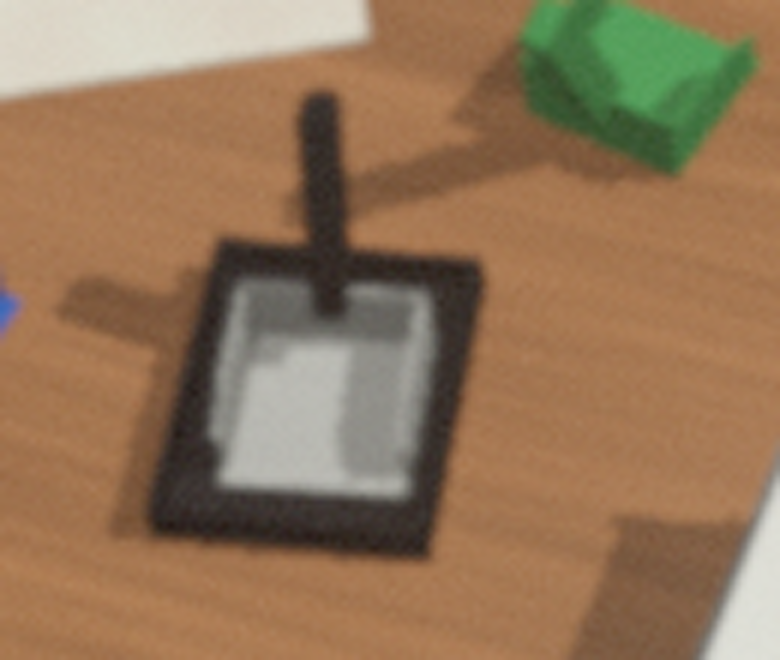

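View pics/c_tub.png

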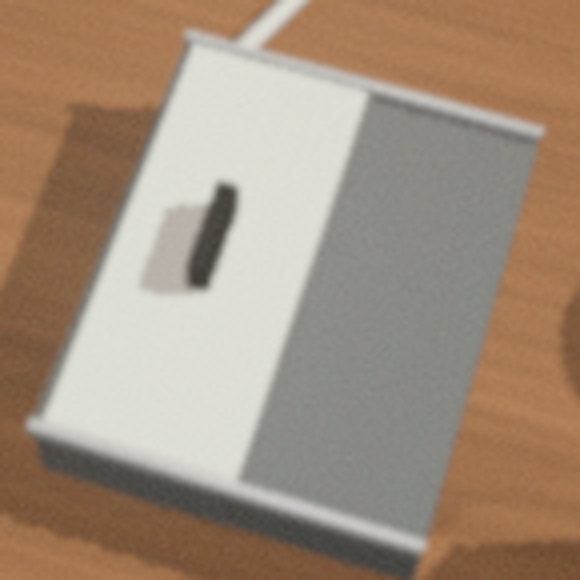

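View pics/s_tub.png

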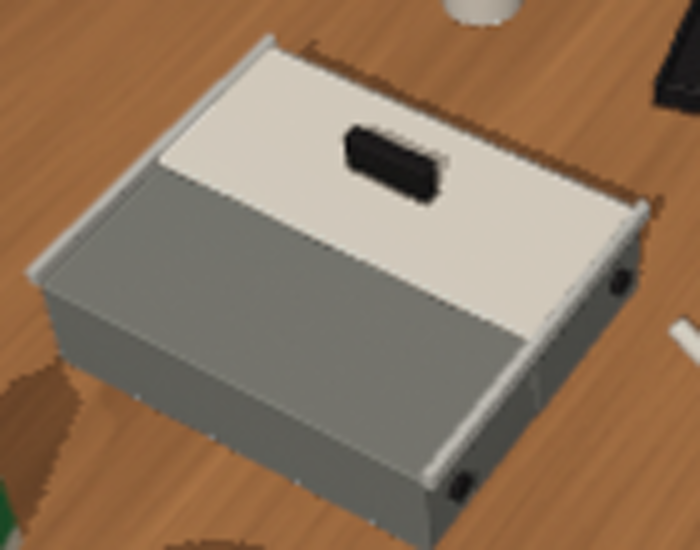

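View pics/s_tray.png

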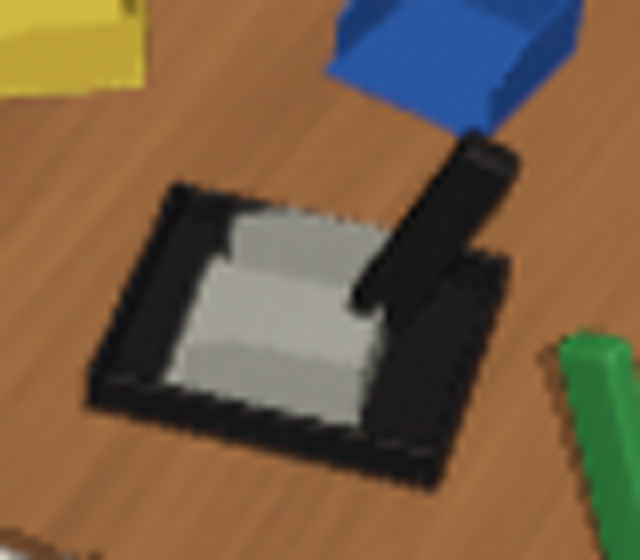

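View pics/c_bowl.png

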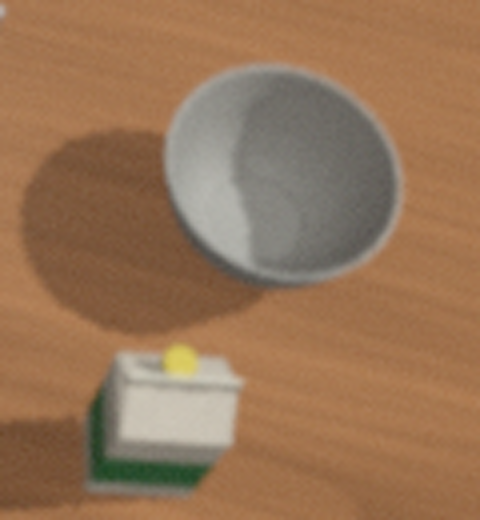

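View pics/s_bowl.png

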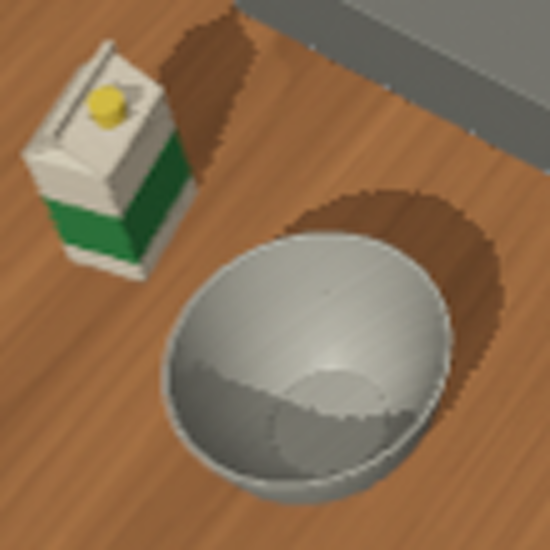

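```bash
cat > fit.py <<'E'
from station import bot
from h import *
from scipy.optimize import least_squares
import json
c=bot.read_camera("scene"); s=bot.read_camera("side")
def fit(obs,x0,name):
    def pts(p):
        a=p[2];return lambda q:np.array([p[0]+np.cos(a)*q[0]-np.sin(a)*q[1],p[1]+np.sin(a)*q[0]+np.cos(a)*q[1],q[2]])
    def res(p):
        T=pts(p);return np.concatenate([proj(cam,T(np.array(q)/1000.))[0]-uv for cam,q,uv in obs])
    r=least_squares(res,x0); print(name,r.x.round(4)); print(np.round(r.fun.reshape(-1,2),1).tolist()); return r.x
C=lambda x0,y0,k:(lambda u,v:np.array([x0+(u+.5)/k-.5,y0+(v+.5)/k-.5]))
ct=C(265,190,4);st=C(205,160,5);cr=C(180,130,6);sr=C(325,130,8)
tub=fit([(s,(-155,170,0),st(434,547)),(s,(111,170,0),st(62,358)),(c,(111,170,0),ct(412,575)),(c,(111,-58,0),ct(42,466)),
 (s,(-52,-0,108.5),st(350,130)) if 0 else (s,(8,7,108.5),st(348,140)),(s,(-52,7,108.5),st(437,180)),
 (c,(-155,57,78.5),ct(367,92)),(c,(111,57,78.5),ct(240,482))],[0.65,-0.1,0],"tub")
tray=fit([(c,(-75,-62.5,22),cr(222,240)),(c,(-75,62.5,22),cr(482,265)),(c,(75,62.5,0),cr(428,557)),(c,(75,-62.5,0),cr(152,534)),
 (s,(75,-62.5,22),sr(178,185)),(s,(-75,-62.5,22),sr(508,260)),(s,(75,62.5,0),sr(88,405)),(s,(-75,62.5,0),sr(435,488))],[0.45,-0.4,0],"tray")
scoop=fit([(c,(42,42,7.5),cr(410,495)),(c,(42,-42,7.5),cr(217,488)),(c,(-84,0,134),cr(320,95)),(s,(42,42,7.5),sr(165,383)),
 (c,(-40,42,43),cr(435,290)),(c,(-40,-42,43),cr(232,280))],tray,"scoop")
# bowl rim: ellipse fit points
from itertools import chain
cb=C(400,220,4);sb=C(170,230,5)
P=[(c,cb(165,150)),(c,cb(285,65)),(c,cb(402,185)),(c,cb(300,282)),(s,sb(163,365)),(s,sb(335,234)),(s,sb(452,340)),(s,sb(290,492))]
w=[onz(a,u,0.075) for a,u in P]; print(np.round(w,3).tolist())
def circ(p): return [np.hypot(q[0]-p[0],q[1]-p[1])-0.07 for q in w]
r=least_squares(circ,[0.6,0.1]);print("bowl",r.x,np.round(r.fun,4))
print("cup",onz(c,(213,252),0.085)[:2]," carton",onz(c,ct(0,0),0)[:2])
u=cb(180,360);print("carton top",onz(c,u,0.13)); print("carton base corner",onz(c,cb(90,488),0),onz(c,cb(190,492),0))
print("marker ends",onz(c,(351,179),.007),onz(c,(326,201),.007))
E
python3 fit.py
```

```text
tub [ 0.6205 -0.043  -0.0064]
[[-0.6, 2.8], [-0.7, 1.5], [1.1, 1.4], [0.6, -0.3], [-0.8, -1.2], [-1.5, -1.5], [-1.2, -2.2], [-2.5, -1.7]]
tray [ 0.476  -0.3177  0.1948]
[[-0.9, -1.6], [0.2, -1.8], [-0.0, 0.7], [-0.4, -0.1], [-1.0, -0.6], [0.2, -0.1], [-1.3, 0.6], [-0.6, 1.2]]
scoop [ 0.4816 -0.3113  0.2376]
[[-0.4, -0.1], [0.4, -0.8], [-0.3, -2.1], [-1.5, 1.1], [-1.7, 0.9], [1.1, 0.8]]
[[0.527, 0.241, 0.075], [0.449, 0.301, 0.075], [0.508, 0.379, 0.075], [0.587, 0.33, 0.075], [0.573, 0.349, 0.075], [0.548, 0.248, 0.075], [0.461, 0.267, 0.075], [0.479, 0.37, 0.075]]
bowl [0.51735517 0.31033124] [ 0.0001 -0.0011 -0.0003  0.0023 -0.002  -0.0009  0.0012  0.0007]
cup [ 0.68028154 -0.26983149]  carton [ 0.42786825 -0.24551112]
carton top [0.67667013 0.2645785  0.13      ]
carton base corner [0.71226901 0.24777666 0.        ] [0.69788268 0.30369351 0.        ]
marker ends [ 0.3277705  -0.02993492  0.007     ] [ 0.41700872 -0.07411427  0.007     ]
```

```bash
cat > ov.py <<'E'
import sys
from h import *
def tf(p):
    a=p[2];return lambda q:np.array([[p[0]+np.cos(a)*x/1000-np.sin(a)*y/1000,p[1]+np.sin(a)*x/1000+np.cos(a)*y/1000,z/1000] for x,y,z in q])
def draw(cam,tub,tray,scoop,win,s,name,cover=0,extra=None):
    x0,y0,w,h=win
    im=cv2.resize(cam["color"][:,:,::-1][y0:y0+h,x0:x0+w],None,fx=s,fy=s,interpolation=cv2.INTER_CUBIC)
    def pl(T,pts,col,closed=True):
        uv=proj(cam,T(pts)); uv=(uv-[x0,y0]+.5)*s-.5
        cv2.polylines(im,[np.int32(uv.round())],closed,col,1)
    T=tf(tub)
    B=lambda a,b,c,d,z:[(a,c,z),(b,c,z),(b,d,z),(a,d,z)]
    pl(T,B(-155,111,-58,170,0),(0,0,255));pl(T,B(-155,111,-58,170,72),(0,0,255))
    pl(T,B(-155,111,-57+cover,57+cover,78.5),(255,0,0));pl(T,B(-52,8,-7+cover,7+cover,108.5),(255,0,255));pl(T,B(-52,8,-7+cover,7+cover,78.5),(255,0,255))
    T=tf(tray);pl(T,B(-75,75,-62.5,62.5,0),(0,255,255));pl(T,B(-75,75,-62.5,62.5,22),(0,255,255))
    if scoop is not None:
        T=tf(scoop);pl(T,B(-40,42,-42,42,7.5),(0,255,0));pl(T,[(-40,-42,45),(-40,42,45)],(0,255,0));pl(T,[(-36,0,35),(-75,0,132)],(0,255,0),False)
    cv2.imwrite(name,im)
E
python3 - <<'E'
from station import bot
from ov import *
c=bot.read_camera("scene"); s=bot.read_camera("side")
tub=[ 0.6205,-0.043,-0.0064];tray=[0.476,-0.3177,0.1948];sc=[0.4816,-0.3113,0.2376]
draw(c,tub,tray,sc,(190,130,220,210),3.6,"pics/ov_c.png")
draw(s,tub,tray,sc,(205,120,200,160),4,"pics/ov_s.png")
E
```

```text
(no output)
```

View pics/ov_c.png

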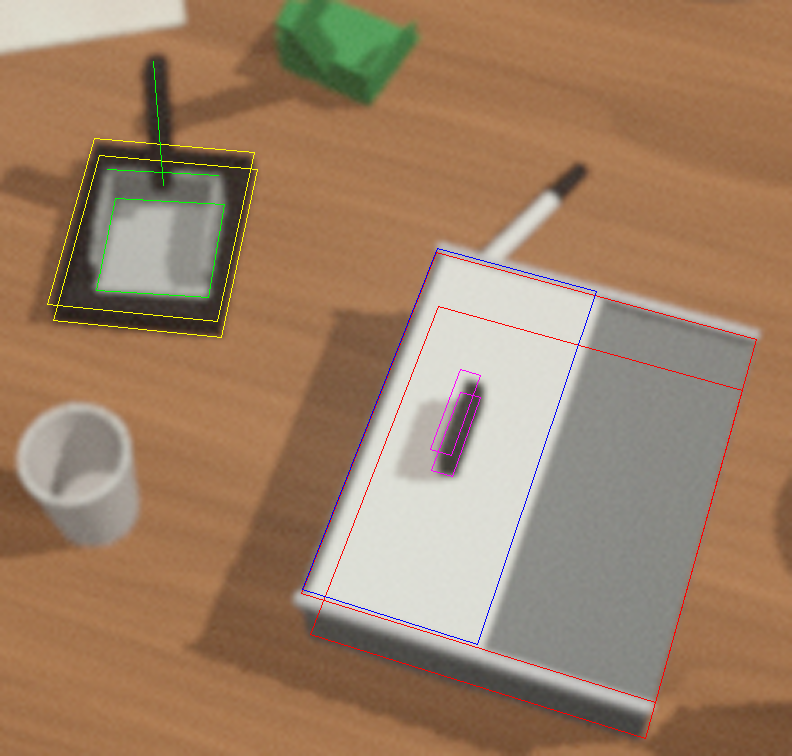

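View pics/ov_s.png

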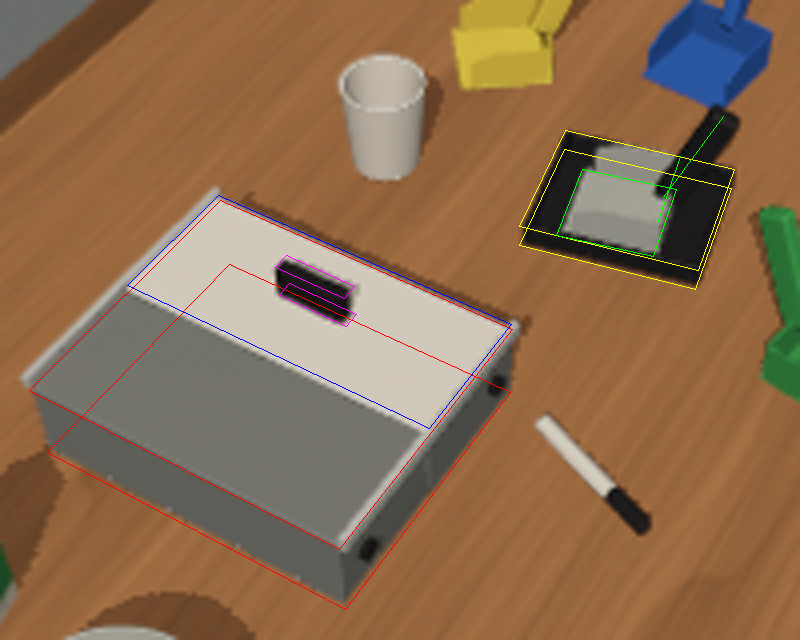

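```bash
cat > fit2.py <<'E'
exec(open('fit.py').read().split("tub=fit")[0])
D=C(190,130,3.6); S=C(205,120,4)
tub=fit([(c,(-155,57,78.5),D(602,293)),(c,(111,57,78.5),D(484,645)),(c,(111,-57,78.5),D(306,592)),
 (c,(8,-7,108.5),D(437,463)),(c,(-52,0,108.5),D(473,381)),
 (s,(-155,57,78.5),S(424,428)),(s,(111,57,78.5),S(128,287)),(s,(8,7,108.5),S(277,270)),(s,(-52,7,108.5),S(347,298)),(s,(-52,7,78.5),S(346,324)),(s,(8,7,78.5),S(278,291)),
 (c,(111,170,0),D(646,738)),(c,(111,-58,0),D(313,637)),(s,(-155,170,0),S(345,604))],[0.65,-0.1,0],"tub")
from ov import *
tray=[0.476,-0.3177,0.1948]
sc=[0.4816,-0.3113,0.2376]
draw(c,tub,tray,sc,(190,130,220,210),3.6,"pics/ov_c2.png")
draw(s,tub,tray,sc,(205,120,200,160),4,"pics/ov_s2.png")
E
python3 fit2.py
```

```text
tub [ 0.6218 -0.0409 -0.0011]
[[-1.3, -0.2], [-0.9, 0.4], [-0.3, 0.3], [-1.2, -3.2], [-0.2, -1.7], [0.8, 0.2], [-1.1, -0.0], [-1.2, -0.5], [-1.6, 0.2], [-0.8, 0.7], [-0.6, 1.3], [0.7, 0.6], [-0.0, 0.2], [-0.4, 1.4]]
```

View pics/ov_c2.png

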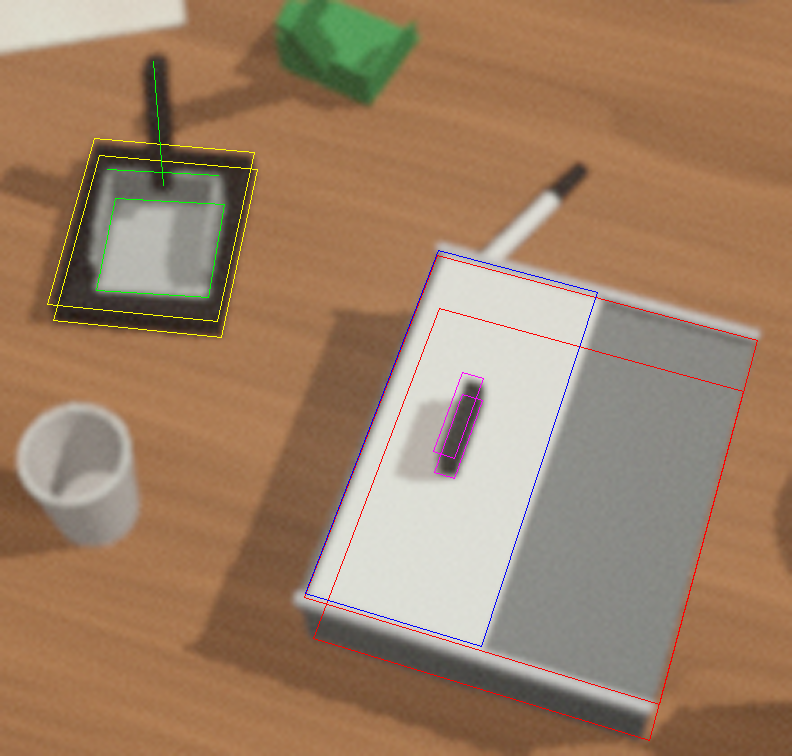

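View pics/ov_s2.png

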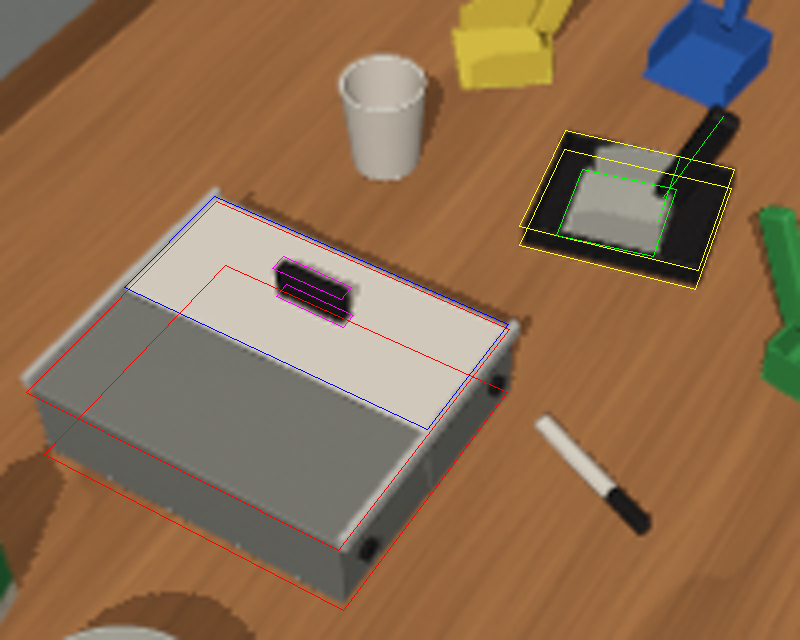

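```bash
cat > pose.py <<'E'
from scipy.spatial.transform import Rotation as Ro
import numpy as np
def cur(o): 
    q=o["tool_rot"]; return Ro.from_quat([q[1],q[2],q[3],q[0]])
def tgt(yaw,pitch=0,flip=1):
    # tool approach: down, tilted so tips lean along heading(yaw) by pitch ; jaws along heading's left*flip
    h=np.array([np.cos(yaw),np.sin(yaw),0]);l=np.array([-np.sin(yaw),np.cos(yaw),0])
    x=np.sin(pitch)*h+np.cos(pitch)*np.array([0,0,-1.]);z=flip*l
    return Ro.from_matrix(np.column_stack([x,np.cross(z,x),z]))
def delta(o,pos,R):
    r=(R*cur(o).inv()).as_rotvec()
    return (1000*(np.array(pos)-o["eef_pos"])).round(1), r.round(3), np.degrees(np.linalg.norm(r)).round(1)
E
python3 - <<'E'
from station import bot
from pose import *
o=bot.get_obs();print(cur(o).as_matrix().round(3))
for f in (1,-1): print(f,delta(o,[0.6,-0.041,0.2],tgt(0,0,f)), delta(o,[0.42,-.327,.25],tgt(.22,.384,f)))
E
```

```text
[[ 0.     0.899  0.438]
 [ 0.     0.438 -0.899]
 [-1.     0.    -0.   ]]
1 (array([304.1, 565.7, -31.3]), array([-0.   , -0.   ,  2.688]), np.float64(154.0)) (array([124.1, 279.7,  18.7]), array([-0.528, -0.185,  2.858]), np.float64(166.9))
-1 (array([304.1, 565.7, -31.3]), array([-0.   ,  0.   , -0.454]), np.float64(26.0)) (array([124.1, 279.7,  18.7]), array([ 0.127, -0.363, -0.231]), np.float64(25.7))
```

Request:
drive_tool:
  slide:
    - [304, 566, -10]
    - [304, 566, -10]
    - [304, 566, -10]
    - [304, 566, -10]
    - [304, 566, -10]
    - [304, 566, -10]
    - [304, 566, -10]
    - [304, 566, -10]
    - [304, 566, -10]
    - [304, 566, -10]
  turn:
    - [0, 0, -0.454]
    - [0, 0, -0.454]
    - [0, 0, -0.454]
    - [0, 0, -0.454]
    - [0, 0, -0.454]
    - [0, 0, -0.454]
    - [0, 0, -0.454]
    - [0, 0, -0.454]
    - [0, 0, -0.454]
    - [0, 0, -0.454]
  gripper: [0.6, 0.6, 0.6, 0.6, 0.6, 0.6, 0.6, 0.6, 0.6, 0.6]
  squeeze: 40

```text
t: 1.55
eef_pos: [0.5329, -0.1652, 0.2239]
tool_rot: [0.5, 0.5, 0.5, -0.5]
contact_force: [1.4, -0.4, -0.5]
gripper_width: 0.599
```

Request:
drive_tool:
  slide:
    - [67, 124, -20]
    - [67, 124, -20]
    - [67, 124, -20]
    - [67, 124, -20]
    - [67, 124, -20]
  turn:
    - [0, 0, 0]
    - [0, 0, 0]
    - [0, 0, 0]
    - [0, 0, 0]
    - [0, 0, 0]
  gripper: [0.6, 0.6, 0.6, 0.6, 0.6]

```text
t: 2.05
eef_pos: [0.6, -0.0399, 0.2036]
tool_rot: [0.501, 0.499, 0.5, -0.499]
contact_force: [0.4, -1.3, 0.4]
gripper_width: 0.598
```

```bash
python3 - <<'E'
from station import bot
from h import *
o=bot.get_obs();print(o["eef_pos"],o["q"].round(3))
w=bot.read_camera("wrist");cv2.imwrite("pics/w1.png",w["color"][:,:,::-1])
import pickle;pickle.dump(w,open("w1.pkl","wb"))
from ov import *
draw(w,[0.6215,-0.041,-0.001],[0.476,-0.3177,0.1948],None,(0,0,640,400),1.25,"pics/w1o.png")
E
```

```text
[ 0.60002752 -0.03992215  0.20360993] [ 0.07   0.389 -0.139  1.759  0.063  0.998 -1.661]
```

View pics/w1o.png

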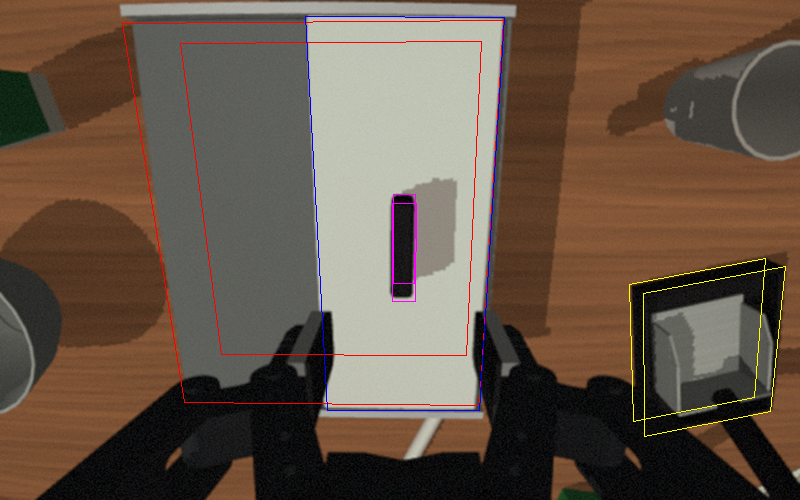

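The wrist view with the model overlaid puts the grip bar at (403,247), right where predicted. I'll go down and grip it.

Request:
drive_tool:
  slide:
    - [0, 0, -50]
    - [0, -1, -100]
    - [0, -1, -118]
    - [0, -1, -118]
    - [0, -1, -118]
    - [0, -1, -118]
    - [0, -1, -118]
    - [0, -1, -118]
    - [0, -1, -118]
  turn:
    - [0, 0, 0]
    - [0, 0, 0]
    - [0, 0, 0]
    - [0, 0, 0]
    - [0, 0, 0]
    - [0, 0, 0]
    - [0, 0, 0]
    - [0, 0, 0]
    - [0, 0, 0]
  gripper: [0.6, 0.6, 0.6, 0.6, 0.05, 0.05, 0.05, 0.05, 0.05]

```text
t: 3.0
eef_pos: [0.6011, -0.043, 0.0881]
tool_rot: [0.501, 0.501, 0.498, -0.5]
contact_force: [-1.8, 0.2, 7.8]
gripper_width: 0.155
```

Request:
drive_tool:
  slide:
    - [0, 20, 0]
    - [0, 50, 0]
    - [0, 80, 0]
    - [0, 100, 0]
    - [0, 112, 0]
    - [0, 112, 0]
    - [0, 112, 0]
  turn:
    - [0, 0, 0]
    - [0, 0, 0]
    - [0, 0, 0]
    - [0, 0, 0]
    - [0, 0, 0]
    - [0, 0, 0]
    - [0, 0, 0]
  gripper: [0.05, 0.05, 0.05, 0.05, 0.05, 0.05, 0.05]

```text
t: 3.7
eef_pos: [0.6024, 0.0681, 0.0882]
tool_rot: [0.501, 0.502, 0.497, -0.499]
contact_force: [5.5, -0.7, -9.2]
gripper_width: 0.154
```

Opened about 111 mm. I'll release, lift, and look at the ice.

Request:
drive_tool:
  slide:
    - [0, 0, 0]
    - [0, 0, 0]
    - [0, 0, 30]
    - [0, -20, 80]
    - [0, -60, 130]
    - [-40, -100, 160]
    - [-40, -100, 160]
  turn:
    - [0, 0, 0]
    - [0, 0, 0]
    - [0, 0, 0]
    - [0, 0, 0]
    - [0, 0, 0]
    - [0, 0, 0]
    - [0, 0, 0]
  gripper: [0.5, 0.5, 0.5, 0.6, 0.6, 0.6, 0.6]

```text
t: 4.4
eef_pos: [0.5623, -0.0349, 0.2517]
tool_rot: [0.502, 0.503, 0.495, -0.499]
contact_force: [0.1, -1.2, -0.4]
gripper_width: 0.601
```

```bash
python3 - <<'E'
from station import bot
from h import *
from ov import *
o=bot.get_obs();print(o["eef_pos"],o["q"].round(3))
w=bot.read_camera("wrist")
import pickle;pickle.dump(w,open("w2.pkl","wb"))
cv2.imwrite("pics/w2o.png",cv2.resize(w["color"][:,:,::-1],None,fx=1.25,fy=1.25))
E
```

```text
[ 0.5623025  -0.03488807  0.25173285] [ 0.053  0.274 -0.125  1.805  0.043  1.054 -1.665]
```

View pics/w2o.png

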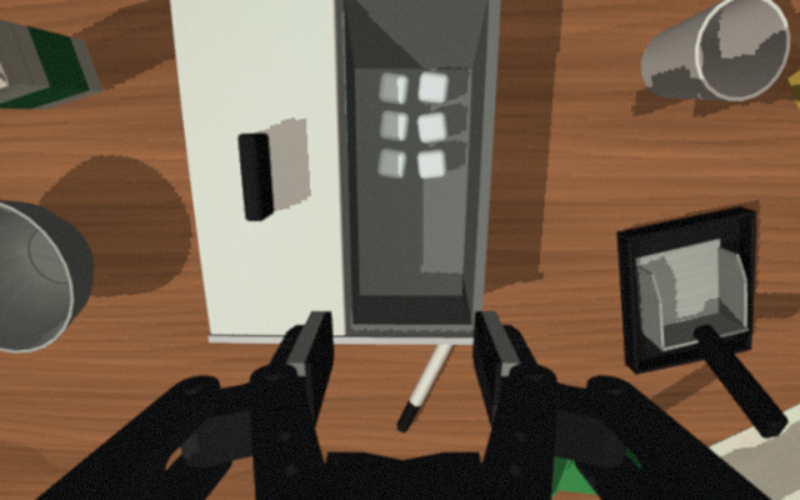

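Six cubes show at (393,88) to (432,163) in the well, and the near part is empty. Next I'll measure the well and the scoop from this view.

```bash
python3 - <<'E'
import pickle
from h import *
w=pickle.load(open("w2.pkl","rb"))
crop(w,270,0,140,280,2.8,"pics/w2well.png")
crop(w,480,150,160,210,2.85,"pics/w2tray.png")
E
```

```text
(no output)
```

View pics/w2well.png

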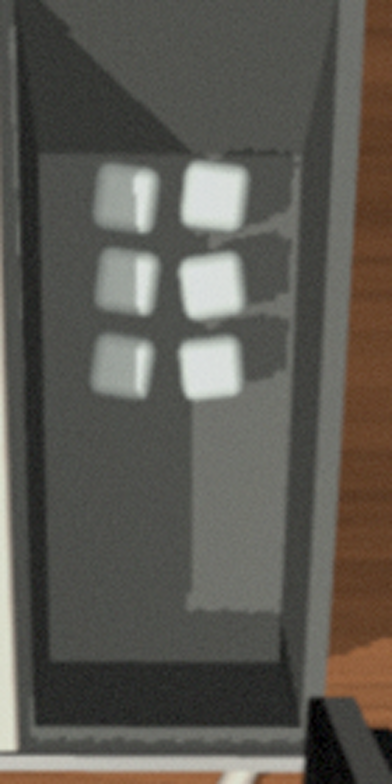

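View pics/w2tray.png

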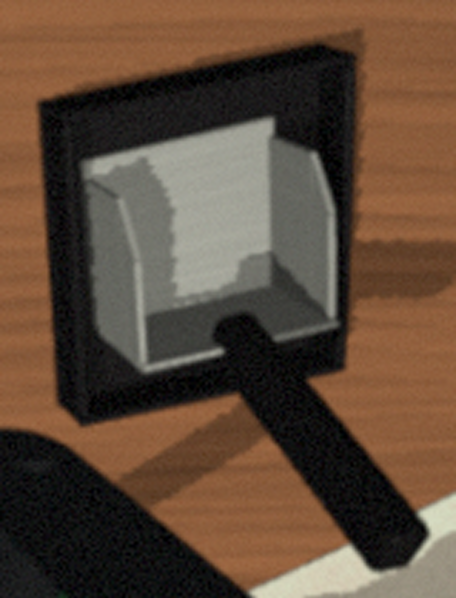

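```bash
cat > m3.py <<'E'
import pickle
exec(open('fit.py').read().split("tub=fit")[0].replace("from station import bot","").replace('c=bot.read_camera("scene"); s=bot.read_camera("side")',''))
w=pickle.load(open("w2.pkl","rb"))
A=C(270,0,2.8);B=C(480,150,2.85)
for u in [(40,153),(297,152),(48,661),(281,661)]: print("floor",onz(w,A(*u),.008).round(4))
for u in [(125,198),(213,195),(128,281),(211,286),(123,366),(211,369)]: print("ice top",onz(w,A(*u),.032).round(4))
fit([(w,(60,50,8),A(40,153)),(w,(60,-50,8),A(297,152)),(w,(-147,50,8),A(48,661)),(w,(-147,-50,8),A(281,661))],[.62,-.04,0],"tub")
fit([(w,(42,42,7.5),B(85,160)),(w,(42,-42,7.5),B(273,118)),(w,(-40,42,45),B(145,367)),(w,(-40,-42,45),B(336,323))],[.48,-.31,.2],"scoop")
fit([(w,(75,62.5,22),B(40,100)),(w,(75,-62.5,22),B(318,45)),(w,(-75,62.5,0),B(82,423)),(w,(-75,-62.5,0),B(345,370)),],[.48,-.31,.2],"tray")
E
python3 m3.py
```

```text
floor [0.6829 0.0039 0.008 ]
floor [ 0.6829 -0.0938  0.008 ]
floor [0.4757 0.0077 0.008 ]
floor [ 0.475  -0.0944  0.008 ]
ice top [ 0.6645 -0.0287  0.032 ]
ice top [ 0.6654 -0.0604  0.032 ]
ice top [ 0.6355 -0.0294  0.032 ]
ice top [ 0.6336 -0.06    0.032 ]
ice top [ 0.6046 -0.0272  0.032 ]
ice top [ 0.6033 -0.0603  0.032 ]
tub [ 0.6227 -0.0445 -0.007 ]
[[-1.1, -0.1], [1.0, 0.5], [0.9, -0.3], [-0.7, -0.3]]
scoop [ 0.4809 -0.3137  0.2235]
[[-0.3, -0.4], [0.4, -0.7], [-0.5, 0.7], [0.5, 0.4]]
tray [ 0.4745 -0.3187  0.2921]
[[2.2, 11.6], [8.1, 0.4], [-4.7, -4.0], [-7.6, -11.3]]
```

```bash
python3 - <<'E'
from station import bot
from pose import *
o=bot.get_obs()
R=tgt(.2235,.384,-1)
print(delta(o,[.3743,-.3373,.217],R))
print((R).as_matrix().round(3))
E
```

```text
(array([-187. , -299.3,  -36.4]), array([ 0.044, -0.37 ,  0.231]), np.float64(25.1))
[[ 0.365  0.904  0.222]
 [ 0.083  0.206 -0.975]
 [-0.927  0.375  0.   ]]
```

Request:
drive_tool:
  slide:
    - [-187, -299, -6]
    - [-187, -299, -6]
    - [-187, -299, -6]
    - [-187, -299, -6]
    - [-187, -299, -6]
    - [-187, -299, -10]
    - [-187, -299, -20]
    - [-187, -299, -36]
    - [-187, -299, -36]
  turn:
    - [0.044, -0.37, 0.231]
    - [0.044, -0.37, 0.231]
    - [0.044, -0.37, 0.231]
    - [0.044, -0.37, 0.231]
    - [0.044, -0.37, 0.231]
    - [0.044, -0.37, 0.231]
    - [0.044, -0.37, 0.231]
    - [0.044, -0.37, 0.231]
    - [0.044, -0.37, 0.231]
  gripper: [0.7, 0.7, 0.7, 0.7, 0.7, 0.7, 0.7, 0.7, 0.7]

```text
t: 5.35
eef_pos: [0.3707, -0.3411, 0.2164]
tool_rot: [0.625, 0.539, 0.457, -0.331]
contact_force: [0.2, 0.4, -0.6]
gripper_width: 0.696
```

```bash
python3 - <<'E'
from station import bot
from h import *
from ov import *
from pose import *
o=bot.get_obs();print(o["eef_pos"],o["q"].round(3))
w=bot.read_camera("wrist")
import pickle;pickle.dump(w,open("w3.pkl","wb"))
draw(w,[0.6225,-0.0435,-0.003],[0.476,-0.3177,0.1948],[.481,-.3135,.2235],(0,0,640,400),1.25,"pics/w3o.png",112)
print(delta(o,[.3962,-.3323,.1613],tgt(.2235,.384,-1)))
E
```

```text
[ 0.37066063 -0.34113008  0.21642184] [ 0.709  0.141  0.132  2.13  -0.527  0.747 -0.147]
(array([ 25.5,   8.8, -55.1]), array([ 0.001, -0.002,  0.007]), np.float64(0.4))
```

View pics/w3o.png

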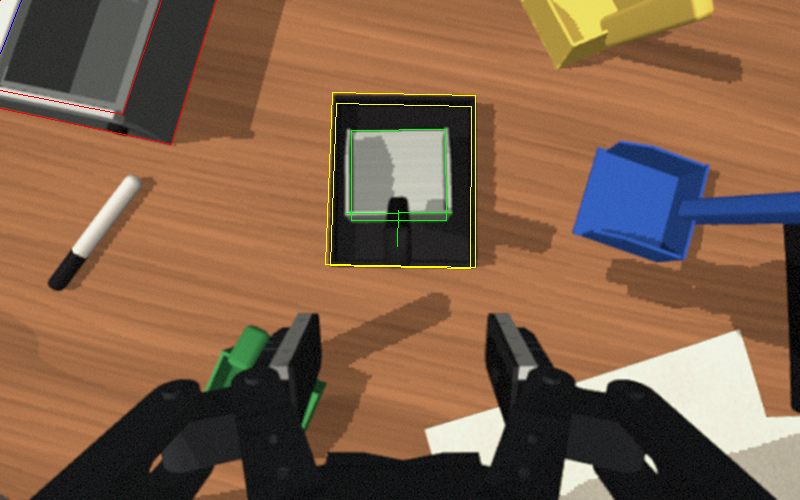

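Request:
drive_tool:
  slide:
    - [18, 5, -43]
    - [36, 10, -86]
    - [46, 13, -110]
    - [55, 15, -129]
    - [55, 15, -129]
    - [55, 15, -129]
    - [55, 15, -129]
    - [55, 15, -129]
    - [55, 15, -129]
  turn:
    - [0, 0, 0.007]
    - [0, 0, 0.007]
    - [0, 0, 0.007]
    - [0, 0, 0.007]
    - [0, 0, 0.007]
    - [0, 0, 0.007]
    - [0, 0, 0.007]
    - [0, 0, 0.007]
    - [0, 0, 0.007]
  gripper: [0.7, 0.7, 0.7, 0.7, 0.7, 0.05, 0.05, 0.05, 0.05]
  squeeze: 90

```text
t: 6.3
eef_pos: [0.4269, -0.3255, 0.089]
tool_rot: [0.627, 0.538, 0.458, -0.328]
contact_force: [-1.2, 1.8, 6.4]
gripper_width: 0.176
```

```bash
python3 - <<'E'
from station import bot
from h import *
from pose import *
o=bot.get_obs();print(o["eef_pos"],o["q"].round(3),o["contact_force"],o["gripper_width"])
w=bot.read_camera("wrist");s=bot.read_camera("side")
a=cv2.resize(w["color"][:,:,::-1],(640,400));b=s["color"][120:240,300:460,::-1]
cv2.imwrite("pics/w4.png",a);crop(s,310,110,120,90,6,"pics/s4.png")
E
```

```text
[ 0.42692909 -0.32549381  0.08896828] [ 0.716  0.39   0.004  2.175 -0.759  0.458  0.042] [-1.16464317  1.81744397  6.43030608] 0.17616191821285987
```

View pics/w4.png

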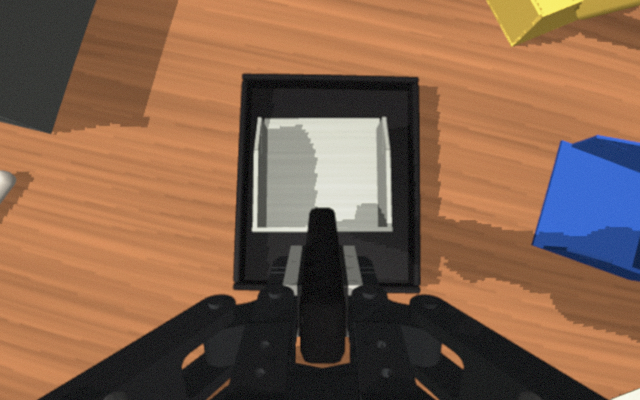

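View pics/s4.png

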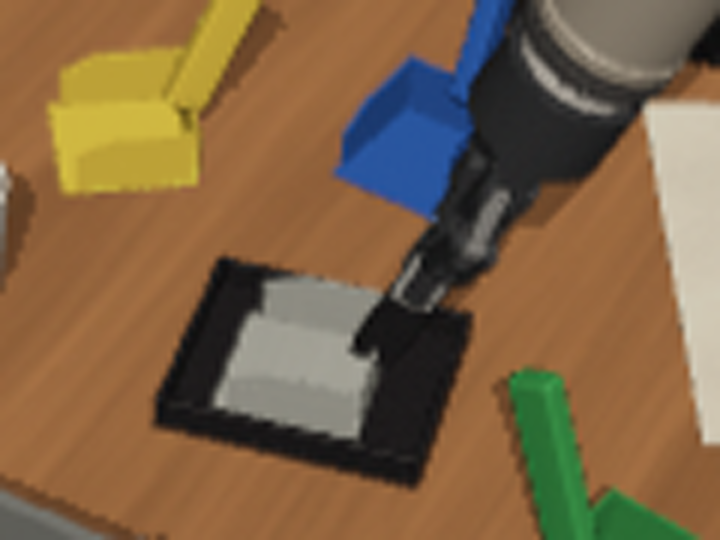

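```bash
cat > sc.py <<'E'
from pose import *
TG=np.array([0.42693,-0.32549,0.08897]); RG=Ro.from_quat([.538,.458,-.328,.627])
S0=np.array([.481,-.3135,.005]); RS0=Ro.from_euler('z',.2235)
RT=RS0.inv()*RG           # tool rot in scoop frame
PT=RS0.inv().apply(TG-S0) # tcp in scoop frame
LIP=np.array([.042,0,0]);
def RS(yaw,pitch): return Ro.from_euler('ZY',[yaw,pitch])
def origin_from_lip(lip,yaw,pitch): return np.array(lip)-RS(yaw,pitch).apply(LIP)
def tcp(org,yaw,pitch):
    R=RS(yaw,pitch); return np.array(org)+R.apply(PT), R*RT
def scoop_now(o):
    R=cur(o)*RT.inv(); return o["eef_pos"]-R.apply(PT), R
def go(o,org,yaw,pitch): p,R=tcp(org,yaw,pitch); return delta(o,p,R)
def report(o):
    p,R=scoop_now(o); print("scoop org",p.round(4),"ZYX",R.as_euler('ZYX').round(3),"lip",(p+R.apply(LIP)).round(4))
def rear(org,yaw,pitch):
    R=RS(yaw,pitch); pts=[]
    for s in np.linspace(0,105,22):
        pts.append(R.apply(np.array([-36-.375*s-.927*13,0,30+.927*s-.375*13])/1000)+org)
    pts.append(R.apply([-.042,0,0])+org)
    pts=np.array(pts); m=pts[pts[:,2]<.09]; return m[:,0].min()
E
python3 - <<'E'
from station import bot
from sc import *
o=bot.get_obs(); report(o); print("PT",PT)
up=S0+[0,0,.15]; print("lift",go(o,up,.2235,0))
for pd in (10,15,20,25):
    th=np.radians(pd); org=origin_from_lip([.6225-.038,-.0435,.011],0,th); print(pd,org.round(4),"rear tub x",rear(org,0,th)-.6225, go(o,org,0,th))
    if pd==20: print("above",go(o,org+[0,0,.12],0,th))
E
```

```text
scoop org [ 0.481  -0.3134  0.005 ] ZYX [ 0.224 -0.     0.   ] lip [ 0.5219 -0.3041  0.005 ]
PT [-0.05538266  0.00029251  0.08397   ]
lift (array([  0.,   0., 150.]), array([-0.   ,  0.   , -0.001]), np.float64(0.1))
10 [ 0.5431 -0.0435  0.0183] rear tub x -0.12961159913650244 (array([ 76.3, 282.3,  21.6]), array([-0.02 ,  0.174, -0.224]), np.float64(16.3))
15 [ 0.5439 -0.0435  0.0219] rear tub x -0.12214866597640706 (array([ 85.2, 282.3,  28.3]), array([-0.03 ,  0.261, -0.223]), np.float64(19.7))
20 [ 0.545  -0.0435  0.0254] rear tub x -0.11693418014601642 (array([ 94.8, 282.3,  34.2]), array([-0.039,  0.348, -0.222]), np.float64(23.8))
above (array([ 94.8, 282.3, 154.2]), array([-0.039,  0.348, -0.222]), np.float64(23.8))
25 [ 0.5464 -0.0435  0.0287] rear tub x -0.11412985411107868 (array([104.8, 282.3,  39.3]), array([-0.049,  0.435, -0.221]), np.float64(28.1))
```

Request:
drive_tool:
  slide:
    - [0, 0, 20]
    - [0, 0, 60]
    - [0, 0, 110]
    - [0, 0, 150]
    - [10, 30, 154]
    - [30, 75, 154]
    - [50, 120, 154]
    - [65, 165, 154]
    - [75, 200, 154]
    - [85, 240, 154]
  turn:
    - [0, 0, 0]
    - [0, 0, 0]
    - [0, 0, 0]
    - [0, 0, 0]
    - [0, 0, 0]
    - [0, 0, -0.05]
    - [0, 0, -0.1]
    - [0, 0.05, -0.15]
    - [-0.01, 0.1, -0.2]
    - [-0.03, 0.2, -0.223]
  gripper: [0.05, 0.05, 0.05, 0.05, 0.05, 0.05, 0.05, 0.05, 0.05, 0.05]

```text
t: 7.4
eef_pos: [0.5054, -0.1031, 0.2426]
tool_rot: [0.551, 0.546, 0.448, -0.444]
contact_force: [0.7, -0.0, -1.9]
gripper_width: 0.175
```

```bash
python3 - <<'E'
from station import bot
from sc import *
from h import *
o=bot.get_obs(); report(o); print(o["q"].round(3),o["contact_force"],o["gripper_width"])
th=np.radians(12); org=origin_from_lip([.6225-.045,-.0435,.011],0,th); print(org,go(o,org,0,th),go(o,org+[0,0,.1],0,th))
w=bot.read_camera("wrist");cv2.imwrite("pics/w5.png",w["color"][:,:,::-1])
for n in("side","scene"):
    c=bot.read_camera(n);cv2.imwrite(f"pics/{n}5.png",c["color"][:,:,::-1])
E
```

```text
scoop org [ 0.545  -0.103   0.1502] ZYX [0.009 0.178 0.   ] lip [ 0.5864 -0.1026  0.1427]
[ 0.129  0.102 -0.038  2.06  -0.022  0.776 -1.457] [ 0.66671351 -0.01615769 -1.91223827] 0.174872091869617
[ 0.5364178  -0.0435      0.01973229] (array([  -5.7,   59.9, -129.3]), array([-0.   ,  0.031, -0.009]), np.float64(1.9)) (array([ -5.7,  59.9, -29.3]), array([-0.   ,  0.031, -0.009]), np.float64(1.9))
```

View pics/w5.png

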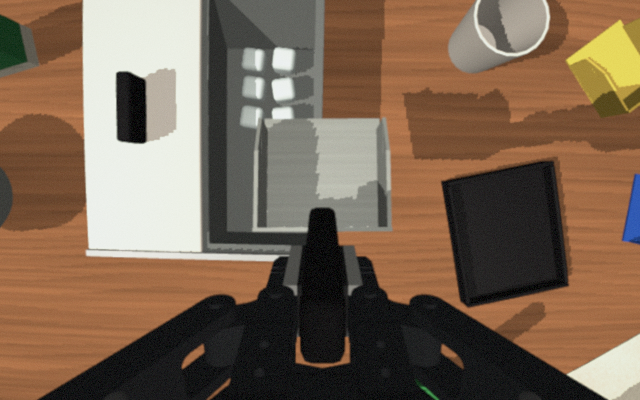

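View pics/side5.png

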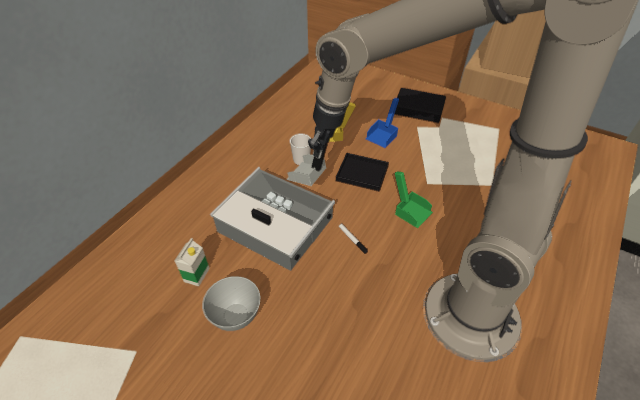

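Request:
drive_tool:
  slide:
    - [-5, 40, -10]
    - [-5, 60, -25]
    - [-5, 60, -40]
    - [-5, 60, -70]
    - [-5, 60, -100]
    - [-5, 60, -118]
    - [-5, 60, -124]
    - [-5, 60, -124]
  turn:
    - [0, 0.03, -0.009]
    - [0, 0.03, -0.009]
    - [0, 0.03, -0.009]
    - [0, 0.03, -0.009]
    - [0, 0.03, -0.009]
    - [0, 0.03, -0.009]
    - [0, 0.03, -0.009]
    - [0, 0.03, -0.009]
  gripper: [0.05, 0.05, 0.05, 0.05, 0.05, 0.05, 0.05, 0.05]

```text
t: 8.35
eef_pos: [0.5031, -0.0403, 0.1188]
tool_rot: [0.544, 0.54, 0.457, -0.451]
contact_force: [0.0, 0.1, -0.9]
gripper_width: 0.178
```

```bash
cat > st.py <<'E'
import sys
from station import bot
from sc import *
from h import *
n=sys.argv[1]
o=bot.get_obs(); report(o); print(round(o["t"],2),o["q"].round(3),o["contact_force"].round(1),o["torque"].round(2),round(o["gripper_width"],3))
for k in sys.argv[2:]:
    w=bot.read_camera(k);cv2.imwrite(f"pics/{k}{n}.png",w["color"][:,:,::-1])
E
python3 st.py 6 wrist
```

```text
scoop org [ 0.5402 -0.0399  0.0252] ZYX [0.011 0.206 0.003] lip [ 0.5813 -0.0395  0.0166]
8.35 [ 0.025  0.276 -0.083  2.185  0.06   0.504 -1.663] [ 0.   0.1 -0.9] [-0.    0.29  0.  ] 0.178
```

View pics/wrist6.png

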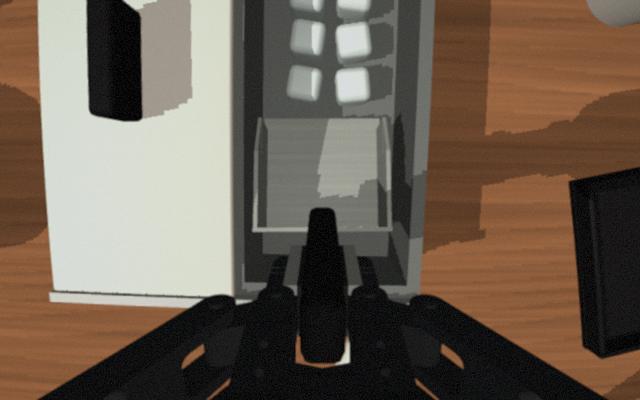

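Request:
drive_tool:
  slide:
    - [-3, -3, -4]
    - [-3, -3, -8]
    - [-3, -3, -10]
    - [-3, -3, -10]
  turn:
    - [0, 0, -0.01]
    - [0, 0, -0.01]
    - [0, 0, -0.01]
    - [0, 0, -0.01]
  gripper: [0.05, 0.05, 0.05, 0.05]

```text
t: 8.8
eef_pos: [0.5011, -0.0432, 0.1098]
tool_rot: [0.543, 0.543, 0.454, -0.453]
contact_force: [-1.8, -0.6, -1.9]
gripper_width: 0.177
```

```bash
python3 st.py 7 wrist
```

```text
scoop org [ 0.5383 -0.0432  0.0164] ZYX [0.001 0.204 0.003] lip [ 0.5794 -0.0431  0.0079]
8.8 [ 0.025  0.289 -0.078  2.197  0.064  0.478 -1.672] [-1.8 -0.6 -1.9] [-0.18  0.3  -0.06] 0.177
```

```bash
cat > way.py <<'E'
import sys
from station import bot
from sc import *
o=bot.get_obs(); report(o)
for a in sys.argv[1:]:
    x,y,z,yaw,p=map(float,a.split(','))
    print(a,*go(o,origin_from_lip([x,y,z],yaw,p),yaw,p))
E
python3 way.py .59,-.043,.007,0,.15 .605,-.043,.007,0,.08 .64,-.043,.007,0,.08 .665,-.043,.007,0,.08 .678,-.043,.007,0,.06
```

```text
scoop org [ 0.5384 -0.0431  0.0164] ZYX [0.001 0.204 0.003] lip [ 0.5795 -0.043   0.0079]
.59,-.043,.007,0,.15 [ 5.1  0.4 -5.3] [-0.003 -0.054 -0.001] 3.1
.605,-.043,.007,0,.08 [ 13.5   0.4 -11.4] [-0.003 -0.124 -0.001] 7.1
.64,-.043,.007,0,.08 [ 48.5   0.4 -11.4] [-0.003 -0.124 -0.001] 7.1
.665,-.043,.007,0,.08 [ 73.5   0.4 -11.4] [-0.003 -0.124 -0.001] 7.1
.678,-.043,.007,0,.06 [ 84.7   0.4 -13.2] [-0.003 -0.144 -0.001] 8.2
```

Request:
drive_tool:
  slide:
    - [5, 0, -5]
    - [13, 0, -11]
    - [23, 0, -11]
    - [33, 0, -11]
    - [43, 0, -11]
    - [53, 0, -11]
    - [53, 0, -11]
  turn:
    - [0, -0.054, 0]
    - [0, -0.124, 0]
    - [0, -0.124, 0]
    - [0, -0.124, 0]
    - [0, -0.124, 0]
    - [0, -0.124, 0]
    - [0, -0.124, 0]
  gripper: [0.05, 0.05, 0.05, 0.05, 0.05, 0.05, 0.05]

```text
t: 9.55
eef_pos: [0.5563, -0.0429, 0.0992]
tool_rot: [0.57, 0.571, 0.419, -0.417]
contact_force: [-1.0, 0.1, -2.7]
gripper_width: 0.178
```

```bash
python3 st.py 8 wrist
```

```text
scoop org [ 0.605  -0.0429  0.0112] ZYX [0.001 0.078 0.003] lip [ 0.6469 -0.0428  0.0079]
9.55 [ 0.007  0.346 -0.057  2.179  0.099  0.314 -1.703] [-1.   0.1 -2.7] [-0.01  0.52  0.  ] 0.178
```

View pics/wrist8.png

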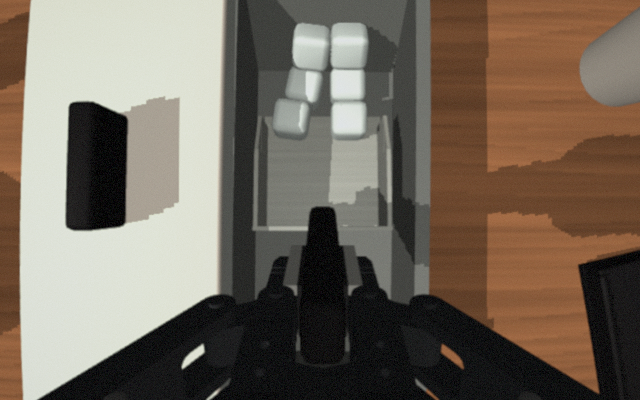

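The near row is riding onto the lip and the far row is climbing the slope. I'll push on to the foot of the slope.

```bash
python3 way.py .66,-.043,.007,0,.07 .675,-.043,.0075,0,.05 .68,-.043,.0075,0,.04 .685,-.043,.012,0,-.1 .687,-.043,.025,0,-.3
```

```text
scoop org [ 0.6036 -0.043   0.0107] ZYX [0.001 0.079 0.003] lip [ 0.6455 -0.043   0.0074]
.66,-.043,.007,0,.07 [13.7  0.3 -1.3] [-0.003 -0.009 -0.001] 0.6
.675,-.043,.0075,0,.05 [26.9  0.3 -2.6] [-0.003 -0.029 -0.001] 1.7
.68,-.043,.0075,0,.04 [31.   0.3 -3.5] [-0.003 -0.039 -0.001] 2.3
.685,-.043,.012,0,-.1 [ 24.7   0.3 -13. ] [-0.003 -0.179 -0.001] 10.3
.687,-.043,.025,0,-.3 [ 14.1   0.3 -22.4] [-0.003 -0.379 -0.001] 21.7
```

Request:
drive_tool:
  slide:
    - [7, 0, -1]
    - [14, 0, -1]
    - [20, 0, -2]
    - [27, 0, -3]
    - [31, 0, -3]
    - [31, 0, -3]
  turn:
    - [0, -0.005, 0]
    - [0, -0.009, 0]
    - [0, -0.02, 0]
    - [0, -0.029, 0]
    - [0, -0.039, 0]
    - [0, -0.039, 0]
  gripper: [0.05, 0.05, 0.05, 0.05, 0.05, 0.05]

```text
t: 10.2
eef_pos: [0.5863, -0.0429, 0.0956]
tool_rot: [0.578, 0.578, 0.408, -0.407]
contact_force: [0.3, 1.3, -2.6]
gripper_width: 0.174
```

```bash
python3 st.py 9 wrist side; python3 - <<'E'
import cv2
i=cv2.imread('pics/side9.png')[150:270,200:350];cv2.imwrite('pics/side9c.png',cv2.resize(i,None,fx=4.5,fy=4.5,interpolation=2))
E
```

```text
scoop org [ 0.6383 -0.0429  0.0095] ZYX [0.001 0.04  0.003] lip [ 0.6802 -0.0429  0.0078]
10.2 [-1.000e-03  3.830e-01 -4.600e-02  2.143e+00  1.080e-01  2.740e-01
 -1.710e+00] [ 0.3  1.3 -2.6] [ 0.01  0.81 -0.01] 0.174
```

View pics/wrist9.png

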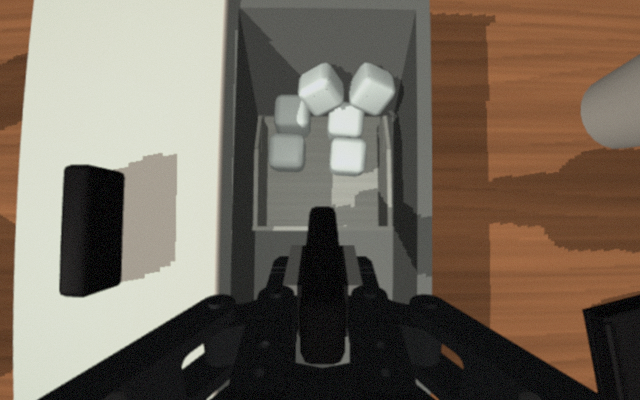

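View pics/side9c.png

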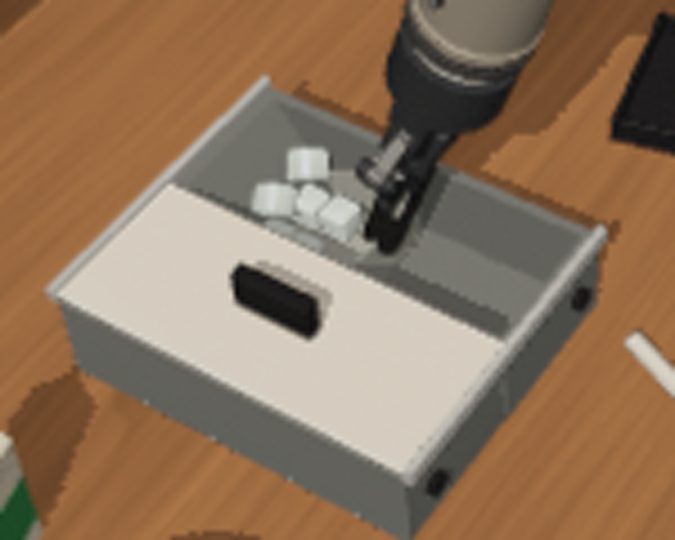

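```bash
python3 way.py .678,-.043,.012,0,-.01 .675,-.043,.020,0,-.04 .670,-.043,.03,0,-.08 .665,-.043,.04,0,-.11
```

```text
scoop org [ 0.6377 -0.043   0.0095] ZYX [0.001 0.041 0.003] lip [ 0.6796 -0.0429  0.0077]
.678,-.043,.012,0,-.01 [-6.   0.3 -0.6] [-0.003 -0.051 -0.001] 2.9
.675,-.043,.020,0,-.04 [-11.4   0.3   4.4] [-0.003 -0.081 -0.001] 4.6
.670,-.043,.03,0,-.08 [-19.5   0.3  10.3] [-0.003 -0.121 -0.001] 6.9
.665,-.043,.04,0,-.11 [-26.8   0.3  17.1] [-0.003 -0.151 -0.001] 8.7
```

Request:
drive_tool:
  slide:
    - [-3, 0, 0]
    - [-6, 0, 0]
    - [-9, 0, 2]
    - [-11, 0, 5]
    - [-11, 0, 5]
  turn:
    - [0, -0.025, 0]
    - [0, -0.05, 0]
    - [0, -0.065, 0]
    - [0, -0.08, 0]
    - [0, -0.08, 0]
  gripper: [0.05, 0.05, 0.05, 0.05, 0.05]

```text
t: 10.8
eef_pos: [0.574, -0.0431, 0.1007]
tool_rot: [0.594, 0.594, 0.385, -0.384]
contact_force: [0.2, -0.2, -3.1]
gripper_width: 0.174
```

```bash
python3 st.py 10 wrist; python3 way.py  .670,-.043,.03,0,-.04 .665,-.043,.04,0,-.06 .655,-.043,.06,0,-.1
```

```text
scoop org [ 0.6326 -0.0431  0.0189] ZYX [ 0.002 -0.039  0.002] lip [ 0.6746 -0.0431  0.0206]
10.8 [ 0.098  0.35  -0.164  2.219  0.444  0.17  -2.037] [ 0.2 -0.2 -3.1] [ 0.04  0.92 -0.01] 0.174
scoop org [ 0.6328 -0.0433  0.019 ] ZYX [ 0.001 -0.039  0.002] lip [ 0.6747 -0.0432  0.0206]
.670,-.043,.03,0,-.04 [-4.8  0.5  9.3] [-0.002 -0.001 -0.001] 0.2
.665,-.043,.04,0,-.06 [-11.4   0.5  17.2] [-0.002 -0.021 -0.001] 1.2
.655,-.043,.06,0,-.1 [-24.4   0.5  33.1] [-0.002 -0.061 -0.001] 3.5
```

View pics/wrist10.png

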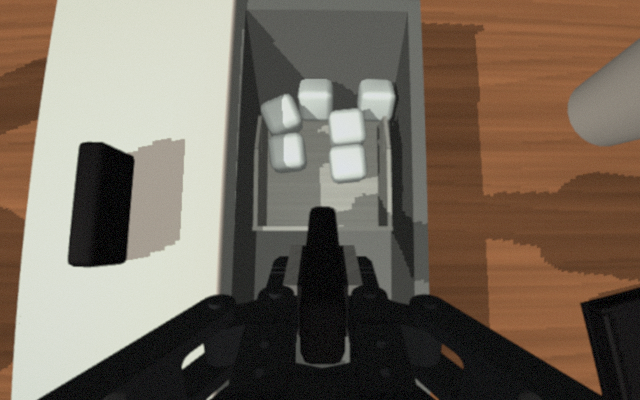

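```bash
python3 way.py  .674,-.043,.026,0,-.10 .673,-.043,.03,0,-.16 .672,-.043,.034,0,-.2 .671,-.043,.038,0,-.25
```

```text
scoop org [ 0.6328 -0.0433  0.019 ] ZYX [ 0.001 -0.039  0.002] lip [ 0.6747 -0.0432  0.0206]
.674,-.043,.026,0,-.10 [-5.4  0.5 -0.9] [-0.002 -0.061 -0.001] 3.5
.673,-.043,.03,0,-.16 [-10.7   0.5  -3.4] [-0.002 -0.121 -0.001] 6.9
.672,-.043,.034,0,-.2 [-14.3   0.5  -3.8] [-0.002 -0.161 -0.001] 9.2
.671,-.043,.038,0,-.25 [-18.3   0.5  -5.5] [-0.002 -0.211 -0.002] 12.1
```

Request:
drive_tool:
  slide:
    - [-3, 0, 0]
    - [-5, 0, -1]
    - [-8, 0, -2]
    - [-11, 0, -3]
    - [-14, 0, -4]
    - [-14, 0, -4]
    - [-14, 0, -4]
  turn:
    - [0, -0.03, 0]
    - [0, -0.06, 0]
    - [0, -0.09, 0]
    - [0, -0.12, 0]
    - [0, -0.16, 0]
    - [0, -0.16, 0]
    - [0, -0.16, 0]
  gripper: [0.05, 0.05, 0.05, 0.05, 0.05, 0.05, 0.05]

```text
t: 11.55
eef_pos: [0.5388, -0.0402, 0.0524]
tool_rot: [0.615, 0.572, 0.393, -0.374]
contact_force: [-1.5, -7.9, -12.4]
gripper_width: 0.177
```

```bash
python3 st.py 11 wrist
```

```text
scoop org [ 0.5975 -0.0401 -0.0293] ZYX [ 0.057 -0.039 -0.034] lip [ 0.6394 -0.0377 -0.0277]
11.55 [ 0.85   0.69  -1.116  2.274  1.573  0.621 -2.931] [ -1.5  -7.9 -12.4] [-1.9   2.56 -1.75] 0.177
```

View pics/wrist11.png

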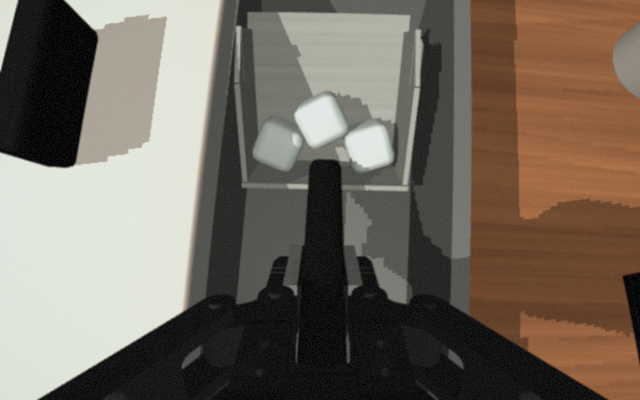

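Request:
drive_tool:
  slide:
    - [0, 0, 5]
    - [0, 0, 10]
    - [0, 0, 15]
  turn:
    - [0, 0, 0]
    - [0, 0, 0]
    - [0, 0, 0]
  gripper: [0.05, 0.05, 0.05]

```text
t: 11.9
eef_pos: [0.5377, -0.041, 0.0664]
tool_rot: [0.611, 0.575, 0.393, -0.375]
contact_force: [-0.3, -2.1, -4.1]
gripper_width: 0.175
```

```bash
python3 st.py 12 wrist side;python3 - <<'E'
import cv2
i=cv2.imread('pics/side12.png')[60:270,200:420];cv2.imwrite('pics/side12c.png',cv2.resize(i,None,fx=3,fy=2.8,interpolation=2))
E
```

```text
scoop org [ 0.5963 -0.0406 -0.0154] ZYX [ 0.051 -0.037 -0.027] lip [ 0.6382 -0.0385 -0.0138]
11.9 [ 0.869  0.653 -1.128  2.269  1.502  0.598 -2.879] [-0.3 -2.1 -4.1] [-0.57  1.12 -0.56] 0.175
```

View pics/wrist12.png

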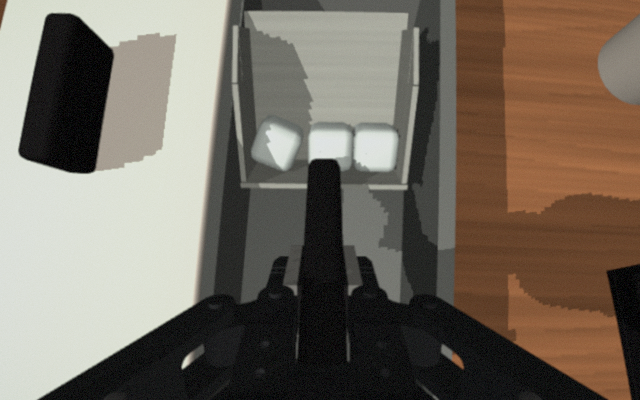

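View pics/side12c.png

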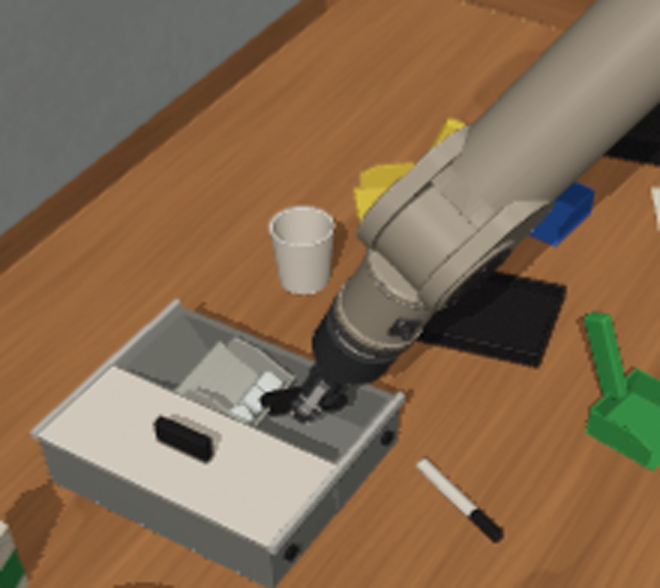

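Three cubes now rest against the scoop's back wall. The scoop slipped in the hand and is pitched mouth-up, so I'll work out its new pose in the hand by PnP.

```bash
cat > pnp.py <<'E'
from h import *
from pose import *
def solve(w,o,obj,img):
    ok,rv,tv=cv2.solvePnP(np.array(obj,float)/1000,np.array(img,float),K(w),np.asarray(w["dist_coeffs"],float),flags=cv2.SOLVEPNP_SQPNP)
    ok,rv,tv=cv2.solvePnP(np.array(obj,float)/1000,np.array(img,float),K(w),np.asarray(w["dist_coeffs"],float),rv,tv,True,flags=cv2.SOLVEPNP_ITERATIVE)
    p=cv2.projectPoints(np.array(obj,float)/1000,rv,tv,K(w),np.asarray(w["dist_coeffs"],float))[0].reshape(-1,2)
    print("res",(p-img).round(1).tolist())
    Rc=np.asarray(w["R"]);Rw=Rc.T@cv2.Rodrigues(rv)[0];pw=Rc.T@(tv.ravel()-np.asarray(w["t"]))
    Rw=Ro.from_matrix(Rw);RTn=Rw.inv()*cur(o);PTn=Rw.inv().apply(o["eef_pos"]-pw)
    print("scoop world",pw.round(4),"ZYX",Rw.as_euler('ZYX').round(3));print("RT quat",RTn.as_quat().round(4).tolist(),"PT",PTn.round(4).tolist())
    print("tool approach in scoop frame",RTn.apply([1,0,0]).round(3),"jaw",RTn.apply([0,0,1]).round(3))
E
python3 - <<'E'
from station import bot
from pnp import *
o=bot.get_obs();w=bot.read_camera("wrist")
print("old grasp check:")
obj=[(42,42,2.5),(42,-42,2.5),(42,42,28),(42,-42,28),(-40,42,40),(-40,-42,40)]
solve(w,o,obj,[(247,12),(408,13),(236,27),(416,28),(242,187),(408,188)])
E
```

```text
old grasp check:
res [[-1.7, 3.3], [0.8, 3.0], [-2.6, -3.5], [3.3, -3.8], [8.0, 0.5], [-7.8, 1.5]]
scoop world [ 0.6341 -0.0397  0.039 ] ZYX [ 0.081 -0.759 -0.067]
RT quat [0.4143, 0.5835, -0.57, 0.4037] PT [-0.0502, 0.0007, 0.0865]
tool approach in scoop frame [-0.331  0.023 -0.943] jaw [-0.001 -1.    -0.024]
```

```bash
cat > kin.py <<'E'
import numpy as np
from scipy.spatial.transform import Rotation as Ro
def fk(q,p,full=False):
    # p: d1,L1,L2,L3, elbow offset a1,(a2), wrist offset a3, a0
    d1,L1,L2,L3,a0,a1,a2,a3,y1=p
    s=[-1,1,S3,1,S5,1,S7]
    R=Ro.identity();P=np.zeros(3);pts=[]
    def tr(v):
        nonlocal P
        P=P+R.apply(v); pts.append(P.copy())
    R=R*Ro.from_euler('z',-q[0]);tr([a0,0,d1])
    R=R*Ro.from_euler('y',q[1])
    R=R*Ro.from_euler('z',s[2]*q[2]);tr([a1,y1,L1])
    R=R*Ro.from_euler('y',q[3])
    R=R*Ro.from_euler('z',s[4]*q[4]);tr([a2,0,L2])
    R=R*Ro.from_euler('y',q[5]);
    R=R*Ro.from_euler('z',s[6]*q[6]);P=P+(R*Ro.from_euler('z',-s[6]*q[6])).apply([a3,0,0]);tr([0,0,L3])
    # tool x along local z
    return (P,R,pts) if full else (P,R)
S3=S5=S7=-1
E
cat > fitk.py <<'E'
import kin,itertools
from kin import *
from scipy.optimize import least_squares
D=[([1.00887681,0.47779899,0.02234026,1.55646673,-0.01152048,1.10930318,-0.08312461],[0.29564772,-0.60613884,0.23032002],[0.59908881,0.37501266,0.60023971,-0.37439335]),
([0.07,0.389,-0.139,1.759,0.063,0.998,-1.661],[0.60002752,-0.03992215,0.20360993],[.501,.499,.5,-.499]),
([0.053,0.274,-0.125,1.805,0.043,1.054,-1.665],[0.5623025,-0.03488807,0.25173285],[.502,.503,.495,-.499]),
([0.709,0.141,0.132,2.13,-0.527,0.747,-0.147],[0.37066063,-0.34113008,0.21642184],[.625,.539,.457,-.331]),
([0.716,0.39,0.004,2.175,-0.759,0.458,0.042],[0.42692909,-0.32549381,0.08896828],[.627,.538,.458,-.328]),
([0.129,0.102,-0.038,2.06,-0.022,0.776,-1.457],[.5054,-.1031,.2426],[.551,.546,.448,-.444]),
([0.025,0.276,-0.083,2.185,0.06,0.504,-1.663],[.5031,-.0403,.1188],[.544,.54,.457,-.451]),
([-.001,.383,-.046,2.143,.108,.274,-1.71],[.5863,-.0429,.0956],[.578,.578,.408,-.407]),
([.098,.35,-.164,2.219,.444,.17,-2.037],[.574,-.0431,.1007],[.594,.594,.385,-.384]),
([.869,.653,-1.128,2.269,1.502,.598,-2.879],[.5377,-.041,.0664],[.611,.575,.393,-.375])]
best=None
for s in itertools.product([1,-1],repeat=3):
    kin.S3,kin.S5,kin.S7=s
    def split(x):
        return x[:9],x[9:12]
    def res(x):
        p,off=split(x); O=Ro.from_rotvec(off); out=[]
        for q,e,t in D:
            P,R=fk(q,p); out+=list((P-e)*10)
            out+=list(((R*O).inv()*Ro.from_quat([t[1],t[2],t[3],t[0]])).as_rotvec())
        return out
    for o0 in ([0,-1.57,0],[1.2,-1.2,1.2],[-1.2,-1.2,-1.2],[0,-1.57,1.5],[2.2,0,2.2]):
        r=least_squares(res,[.35,.4,.4,.2,0,0,0,0,0]+list(o0))
        if best is None or r.cost<best[0]: best=(r.cost,s,r.x,r.fun); 
print(best[0],best[1],best[2].round(4).tolist());print(np.abs(best[3]).reshape(-1,6).max(1).round(4))
E
python3 fitk.py
```

```text
0.021450106745852973 (-1, -1, -1) [0.3068, 0.5022, 0.4678, 0.3162, 0.021, -0.0111, -0.003, -0.003, -0.0597, 0.0003, -1.5712, -0.0004]
[0.0775 0.0156 0.0346 0.0196 0.0669 0.055  0.0249 0.038  0.0321 0.0928]
```

```bash
sed -i 's/d1,L1,L2,L3,a0,a1,a2,a3,y1=p/d1,L1,L2,L3,a0,a1,a2,a3,y1,y0,y2,y3=p/; s/tr(\[a0,0,d1\])/tr([a0,y0,d1])/; s/tr(\[a2,0,L2\])/tr([a2,y2,L2])/; s/apply(\[a3,0,0\])/apply([a3,y3,0])/' kin.py
sed -i 's/x\[:9\],x\[9:12\]/x[:12],x[12:15]/; s/0,0,0,0,0\]+list/0,0,0,0,0,0,0,0]+list/; s/repeat=3)/repeat=3) if 0 else [(-1,-1,-1)]/; s/\[0,-1.57,0\],\[1.2.*\]):/[0,-1.57,0],):/' fitk.py
python3 fitk.py
```

```text
4.1618267756646364e-05 (-1, -1, -1) [0.287, 0.5411, 0.4723, 0.3264, 0.0002, 0.0003, -0.0001, 0.0, -0.0317, -0.0303, 4.1276, -4.1278, 0.0003, -1.5712, -0.0004]
[0.001  0.0016 0.0035 0.0023 0.0016 0.0033 0.003  0.001  0.0018 0.0007]
```

```bash
cat >> kin.py <<'E'
PK=[0.287,0.5411,0.4723,0.3264,0.0002,0.0003,-0.0001,0,-0.0317,-0.0303,-.0002,0]
OFF=Ro.from_rotvec([.0003,-1.5712,-.0004])
LO=np.array([-2.96,-.34,-1.41,.24,-1.37,.17,-2.96]);HI=np.array([2.96,2.1,1.46,2.44,4.51,1.92,2.96])
from scipy.optimize import least_squares
def FK(q): P,R=fk(q,PK); return P,R*OFF
def IK(P,R,q0,w=0.0):
    def f(q):
        p,r=FK(q); return np.concatenate([(p-P)*5,(r.inv()*R).as_rotvec(),w*(q-q0)])
    s=least_squares(f,np.clip(q0,LO+.01,HI-.01),bounds=(LO,HI)); e=f(s.x)
    return s.x,np.linalg.norm(e[:3])/5,np.linalg.norm(e[3:6])
E
cat > feas.py <<'E'
from kin import *; from sc import *
import sc
RTn=Ro.from_quat([0.4143,0.5835,-0.57,0.4037]);PTn=np.array([-0.0502,0.0007,0.0865])
QN=np.array([.869,.653,-1.128,2.269,1.502,.598,-2.879])
QG=np.array([0,.38,-.05,2.0,.06,.5,-1.66])
rng=np.random.default_rng(0)
bowl=np.array([.5174,.3103,.09])
for psi in np.radians([-60,-30,0,30,60,90,120,150,180,-150,-120,-90]):
  line=[]
  for pitch in (-.5,0,.5,.8,1.0):
    R=RS(psi,pitch);h=np.array([np.cos(psi),np.sin(psi),0])
    lip=bowl-.01*h; org=lip-R.apply(LIP);P=org+R.apply(PTn);RR=R*RTn
    b=None
    for q0 in [QN,QG]+[rng.uniform(LO,HI) for _ in range(12)]:
        q,e,a=IK(P,RR,q0)
        if e<1e-3 and a<.01:
            m=np.min(np.minimum(q-LO,HI-q)[[1,2,3,4,5,6]]); 
            if b is None or m>b[0]: b=(m,q)
    line.append("-" if b is None else f"{b[0]:.2f}")
  print(round(np.degrees(psi)),line)
E
python3 feas.py
```

```text
-60 ['0.42', '0.36', '0.47', '0.52', '0.50']
-30 ['0.23', '0.61', '0.47', '0.32', '0.13']
0 ['0.27', '0.65', '0.20', '-', '-']
30 ['0.24', '0.66', '0.04', '-', '-']
60 ['0.32', '0.67', '0.15', '-', '-']
90 ['0.47', '0.68', '0.46', '0.26', '0.14']
120 ['0.72', '0.67', '0.59', '0.56', '0.41']
150 ['0.84', '0.68', '0.50', '0.42', '0.39']
180 ['0.72', '0.67', '0.31', '0.13', '0.07']
-150 ['0.70', '0.55', '0.22', '-', '-']
-120 ['0.76', '0.51', '0.08', '0.10', '0.00']
-90 ['0.68', '0.55', '0.28', '0.34', '0.10']
```

```bash
cat > path.py <<'E'
from kin import *; from sc import *
RTn=Ro.from_quat([0.4143,0.5835,-0.57,0.4037]);PTn=np.array([-0.0502,0.0007,0.0865])
def pose(org,yaw,pitch):
    R=RS(yaw,pitch); return np.array(org)+R.apply(PTn), R*RTn
def track(q,way,n=12,show=True):
    P0,R0=FK(q)
    for org,yaw,pitch in way:
        P1,R1=pose(org,yaw,pitch)
        rv=(R1*R0.inv()).as_rotvec()
        for i in range(1,n+1):
            t=i/n;q,e,a=IK(P0+t*(P1-P0),Ro.from_rotvec(rv*t)*R0,q,.02)
        P0,R0=P1,R1
        print(np.round(org,3),round(np.degrees(yaw)),round(pitch,2),"q",q.round(2),"e",round(e*1000,1),round(a,3),"tcp",P1.round(3))
    return q
if __name__=="__main__":
    QN=np.array([.869,.653,-1.128,2.269,1.502,.598,-2.879])
    d=np.radians
    lipdef=lambda lip,yaw,pitch:np.array(lip)-RS(yaw,pitch).apply(LIP)
    b=np.array([.5174,.3103])
    hb=lambda y,z,k:[b[0]+k*np.cos(y),b[1]+k*np.sin(y),z]
    way=[([.634,-.04,.1],0,-.7),([.634,-.04,.19],0,-.6),([.60,.05,.2],d(30),-.6),([.58,.15,.2],d(60),-.6),([.56,.22,.2],d(100),-.6)]
    for p,z,k in ((-.5,.2,-.01),(0,.16,-.01),(.4,.12,-.01),(.6,.1,-.01),(.8,.09,-.01),(1.0,.09,-.01)):
        way.append((lipdef(hb(d(120),z,k),d(120),p),d(120),p))
    track(QN,way)
E
python3 path.py
```

```text
[ 0.634 -0.04   0.1  ] 0 -0.7 q [ 1.02  0.6  -1.31  2.18  1.1   0.68 -2.54] e 0.0 0.0 tcp [ 0.54  -0.039  0.134]
[ 0.634 -0.04   0.19 ] 0 -0.6 q [ 1.11  0.48 -1.41  2.    0.67  0.89 -2.17] e 0.0 0.0 tcp [ 0.544 -0.039  0.233]
[0.6  0.05 0.2 ] 30 -0.6 q [ 1.12  0.43 -1.41  2.    0.43  0.85 -1.51] e 0.0 0.0 tcp [0.521 0.005 0.243]
[0.58 0.15 0.2 ] 60 -0.6 q [ 0.96  0.56 -1.41  1.91  0.45  0.97 -1.11] e 0.0 0.0 tcp [0.534 0.072 0.243]
[0.56 0.22 0.2 ] 100 -0.6 q [ 0.71  0.78 -1.41  1.68  0.55  1.24 -0.58] e 0.0 0.0 tcp [0.575 0.131 0.243]
[0.541 0.27  0.18 ] 120 -0.5 q [ 0.5   0.83 -1.38  1.6   0.66  1.36 -0.41] e 0.0 0.0 tcp [0.583 0.195 0.232]
[0.543 0.265 0.16 ] 120 0 q [ 0.16  0.67 -1.21  1.67  0.9   1.5  -0.7 ] e 0.0 0.0 tcp [0.568 0.221 0.246]
[0.542 0.268 0.136] 120 0.4 q [-0.2   0.72 -1.02  1.69  1.09  1.74 -0.95] e 0.0 0.0 tcp [0.547 0.257 0.236]
[0.54  0.272 0.124] 120 0.6 q [-0.37  0.79 -0.93  1.67  1.16  1.89 -1.06] e 0.0 0.0 tcp [0.535 0.278 0.223]
[0.537 0.276 0.12 ] 120 0.8 q [-0.62  0.81 -0.66  1.65  1.13  1.92 -1.1 ] e 0.0 0.0 tcp [0.523 0.299 0.216]
[0.534 0.282 0.125] 120 1.0 q [-0.9   0.85 -0.33  1.62  1.07  1.92 -1.09] e 0.0 0.0 tcp [0.51  0.321 0.214]
```

Request:
drive_tool:
  slide:
    - [0, 0, 5]
    - [0, 0, 12]
    - [0, 0, 20]
    - [0, 0, 30]
    - [0, 0, 40]
    - [0, 0, 50]
    - [0, 0, 60]
    - [0, 0, 60]
  turn:
    - [0, 0, 0]
    - [0, 0, 0]
    - [0, 0, 0]
    - [0, 0, 0]
    - [0, 0, 0]
    - [0, 0, 0]
    - [0, 0, 0]
    - [0, 0, 0]
  gripper: [0.05, 0.05, 0.05, 0.05, 0.05, 0.05, 0.05, 0.05]
  squeeze: 120

```text
t: 12.85
eef_pos: [0.5392, -0.0392, 0.1286]
tool_rot: [0.614, 0.575, 0.393, -0.373]
contact_force: [0.6, -0.2, -2.5]
gripper_width: 0.175
```

```bash
python3 st.py 13 wrist side;python3 - <<'E'
import cv2
i=cv2.imread('pics/side13.png')[60:270,200:420];cv2.imwrite('pics/side13c.png',cv2.resize(i,None,fx=3,fy=2.8,interpolation=2))
E
```

```text
scoop org [ 0.5981 -0.0387  0.0471] ZYX [ 0.055 -0.042 -0.029] lip [ 0.64   -0.0364  0.0488]
12.85 [ 0.982  0.55  -1.258  2.231  1.233  0.607 -2.641] [ 0.6 -0.2 -2.5] [0.02 0.83 0.02] 0.175
```

View pics/wrist13.png

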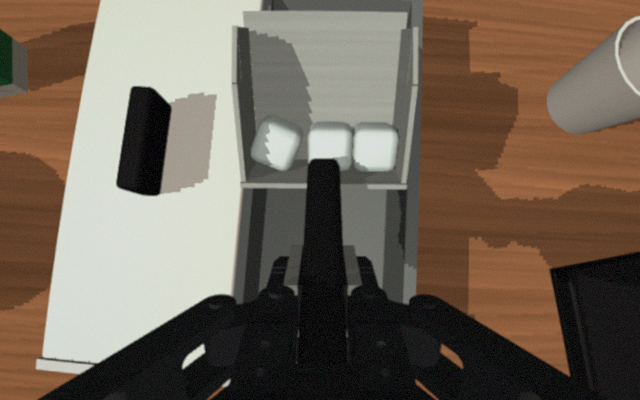

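View pics/side13c.png

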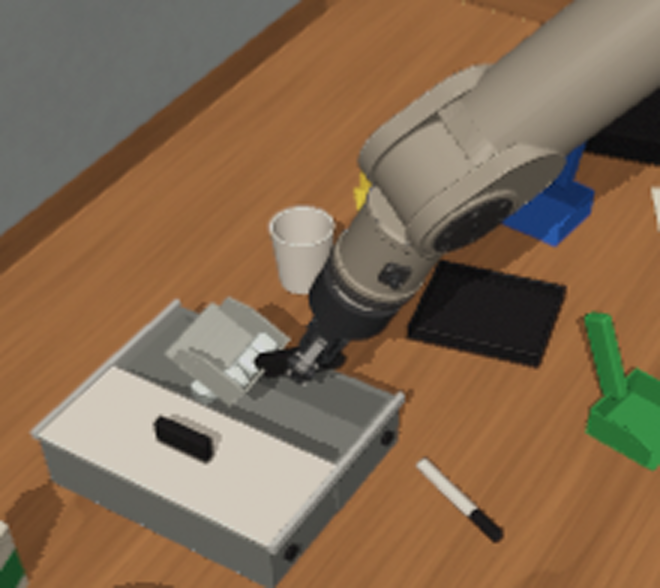

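```bash
cat > go2.py <<'E'
import sys
from station import bot
from path import *
o=bot.get_obs()
R=cur(o)*RTn.inv();p=o["eef_pos"]-R.apply(PTn);print("scoop",p.round(4),R.as_euler('ZYX').round(3),"lip",(p+R.apply(LIP)).round(3),"q",o["q"].round(2),"t",round(o["t"],2))
for a in sys.argv[1:]:
    k,*v=a.split(':');x,y,z,yaw,pi=map(float,v[0].split(','));yaw=np.radians(yaw)
    org=np.array([x,y,z]); 
    if k=='l': org=org-RS(yaw,pi).apply(LIP)
    P,RR=pose(org,yaw,pi); print(a,"org",org.round(3),*delta(o,P,RR),"tcp",P.round(3),"q",IK(P,RR,o["q"],.02)[0].round(2))
E
python3 go2.py o:.634,-.04,.18,0,-.65 o:.60,.05,.2,30,-.6 o:.58,.15,.2,60,-.6 o:.56,.22,.2,100,-.6 l:.522,.302,.2,120,-.5
```

```text
scoop [ 0.6342 -0.0386  0.0991] [ 0.083 -0.76  -0.068] lip [ 0.665 -0.036  0.128] q [ 0.98  0.55 -1.26  2.23  1.23  0.61 -2.64] t 12.95
o:.634,-.04,.18,0,-.65 org [ 0.634 -0.04   0.18 ] [ 3.5  0.7 91.4] [ 0.047  0.112 -0.039] 7.3 tcp [ 0.542 -0.039  0.218] q [ 1.12  0.47 -1.41  2.06  0.73  0.8  -2.22]
o:.60,.05,.2,30,-.6 org [0.6  0.05 0.2 ] [-16.8  45.5 115.9] [0.003 0.17  0.482] 29.3 tcp [0.521 0.005 0.243] q [ 1.12  0.43 -1.41  2.    0.44  0.85 -1.51]
o:.58,.15,.2,60,-.6 org [0.58 0.15 0.2 ] [ -4.  112.2 115.9] [-0.043  0.17   1.004] 58.4 tcp [0.534 0.072 0.243] q [ 0.96  0.56 -1.41  1.91  0.45  0.97 -1.11]
o:.56,.22,.2,100,-.6 org [0.56 0.22 0.2 ] [ 36.8 171.  115.9] [-0.107  0.158  1.701] 98.0 tcp [0.575 0.131 0.243] q [ 0.71  0.78 -1.41  1.69  0.55  1.24 -0.58]
l:.522,.302,.2,120,-.5 org [0.54 0.27 0.18] [ 44.4 235.7 104.6] [-0.245  0.203  2.038] 118.2 tcp [0.583 0.196 0.232] q [ 0.5   0.85 -1.41  1.6   0.69  1.38 -0.43]
```

Request:
drive_tool:
  slide:
    - [1, 0, 25]
    - [2, 0, 55]
    - [3, 0, 85]
    - [0, 2, 100]
    - [-5, 10, 108]
    - [-8, 18, 112]
    - [-12, 30, 116]
    - [-15, 38, 116]
    - [-17, 45, 116]
  turn:
    - [0.01, 0.03, 0]
    - [0.02, 0.06, 0]
    - [0.03, 0.1, 0]
    - [0.03, 0.12, 0.08]
    - [0.02, 0.13, 0.16]
    - [0.02, 0.14, 0.24]
    - [0.01, 0.15, 0.32]
    - [0.005, 0.16, 0.4]
    - [0.003, 0.17, 0.482]
  gripper: [0.05, 0.05, 0.05, 0.05, 0.05, 0.05, 0.05, 0.05, 0.05]

```text
t: 13.85
eef_pos: [0.5205, 0.0057, 0.2426]
tool_rot: [0.649, 0.43, 0.57, -0.262]
contact_force: [0.5, -1.1, -2.5]
gripper_width: 0.172
```

```bash
python3 go2.py  o:.58,.15,.2,60,-.6 o:.57,.185,.2,80,-.6 o:.56,.22,.2,100,-.6 l:.522,.302,.2,120,-.5; python3 st.py 14 wrist scene
```

```text
scoop [0.5988 0.0506 0.1994] [ 0.529 -0.599 -0.001] lip [0.629 0.068 0.223] q [ 1.12  0.42 -1.39  2.    0.42  0.85 -1.49] t 13.85
o:.58,.15,.2,60,-.6 org [0.58 0.15 0.2 ] [13.7 66.4  0.5] [ 0.002 -0.     0.519] 29.7 tcp [0.534 0.072 0.243] q [ 0.96  0.56 -1.41  1.91  0.45  0.97 -1.11]
o:.57,.185,.2,80,-.6 org [0.57  0.185 0.2  ] [33.1 90.5  0.5] [ 0.002 -0.     0.868] 49.7 tcp [0.554 0.096 0.243] q [ 0.85  0.67 -1.41  1.81  0.5   1.1  -0.84]
o:.56,.22,.2,100,-.6 org [0.56 0.22 0.2 ] [ 54.4 125.2   0.5] [0.002 0.    1.217] 69.7 tcp [0.575 0.131 0.243] q [ 0.71  0.78 -1.41  1.68  0.55  1.24 -0.58]
l:.522,.302,.2,120,-.5 org [0.54 0.27 0.18] [ 62.  189.9 -10.9] [-0.105  0.029  1.564] 89.8 tcp [0.583 0.196 0.232] q [ 0.5   0.84 -1.39  1.6   0.67  1.37 -0.42]
scoop org [0.5581 0.0302 0.1525] ZYX [0.544 0.122 0.022] lip [0.5937 0.0518 0.1474]
13.85 [ 1.116  0.417 -1.393  2.003  0.416  0.847 -1.487] [ 0.5 -1.1 -2.5] [-0.35  0.52 -0.01] 0.172
```

View pics/wrist14.png

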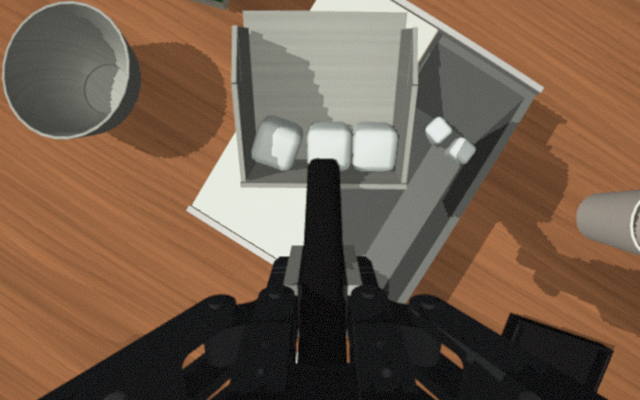

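View pics/scene14.png

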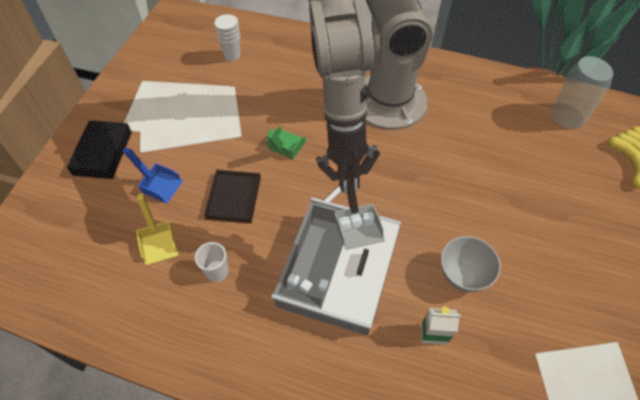

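Three cubes are in the scoop and three are still in the well. I'll carry on to the bowl.

Request:
drive_tool:
  slide:
    - [2, 10, 0]
    - [5, 25, 0]
    - [9, 45, 0]
    - [13, 62, 0]
    - [18, 72, 0]
    - [25, 81, 0]
    - [32, 90, 0]
    - [40, 102, 0]
    - [47, 114, 0]
    - [54, 125, 0]
  turn:
    - [0, 0, 0.1]
    - [0, 0, 0.22]
    - [0, 0, 0.35]
    - [0, 0, 0.48]
    - [0, 0, 0.6]
    - [0, 0, 0.73]
    - [0, 0, 0.86]
    - [0, 0, 0.98]
    - [0, 0, 1.1]
    - [0, 0, 1.21]
  gripper: [0.05, 0.05, 0.05, 0.05, 0.05, 0.05, 0.05, 0.05, 0.05, 0.05]

```text
t: 14.95
eef_pos: [0.5758, 0.1306, 0.2416]
tool_rot: [0.683, 0.029, 0.714, 0.153]
contact_force: [0.1, 0.6, -3.1]
gripper_width: 0.172
```

```bash
python3 go2.py l:.522,.302,.2,120,-.5 l:.522,.302,.16,120,-.2 l:.522,.302,.13,120,0; python3 st.py 15 wrist side
```

```text
scoop [0.5615 0.2196 0.1983] [ 1.737e+00 -5.980e-01  1.000e-03] lip [0.556 0.254 0.222] q [ 0.71  0.77 -1.39  1.69  0.54  1.23 -0.58] t 14.95
l:.522,.302,.2,120,-.5 org [0.54 0.27 0.18] [ 6.8 65.1 -9.8] [-0.093 -0.034  0.356] 21.2 tcp [0.583 0.196 0.232] q [ 0.49  0.82 -1.37  1.6   0.65  1.35 -0.4 ]
l:.522,.302,.16,120,-.2 org [0.543 0.266 0.152] [ -0.6  77.9 -15.1] [-0.376 -0.136  0.352] 30.5 tcp [0.575 0.209 0.226] q [ 0.31  0.72 -1.27  1.66  0.82  1.4  -0.59]
l:.522,.302,.13,120,0 org [0.543 0.266 0.13 ] [ -8.3  91.2 -25.1] [-0.566 -0.204  0.346] 39.8 tcp [0.567 0.222 0.216] q [ 0.16  0.71 -1.2   1.7   0.94  1.48 -0.74]
scoop org [0.566  0.1743 0.1515] ZYX [1.753 0.122 0.023] lip [0.5585 0.2153 0.1463]
14.95 [ 0.709  0.772 -1.394  1.686  0.542  1.234 -0.575] [ 0.1  0.6 -3.1] [-0.53 -0.24 -0.  ] 0.172
```

View pics/wrist15.png

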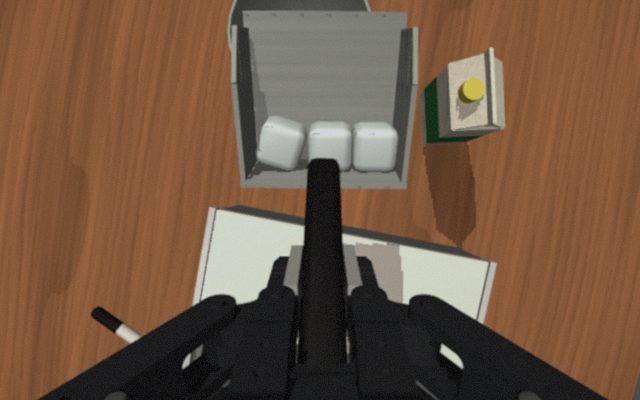

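View pics/side15.png

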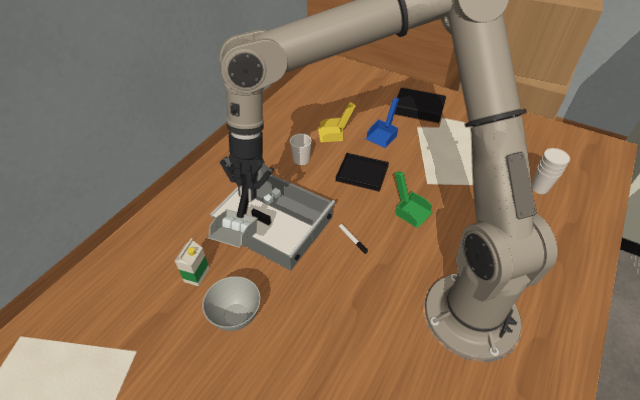

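Request:
drive_tool:
  slide:
    - [2, 16, -2]
    - [4, 35, -5]
    - [6, 52, -8]
    - [7, 65, -10]
    - [4, 70, -12]
    - [1, 75, -14]
    - [-1, 78, -15]
    - [-1, 78, -15]
  turn:
    - [-0.02, -0.01, 0.09]
    - [-0.045, -0.02, 0.18]
    - [-0.07, -0.03, 0.27]
    - [-0.093, -0.034, 0.356]
    - [-0.19, -0.07, 0.355]
    - [-0.28, -0.1, 0.353]
    - [-0.376, -0.136, 0.352]
    - [-0.376, -0.136, 0.352]
  gripper: [0.05, 0.05, 0.05, 0.05, 0.05, 0.05, 0.05, 0.05]

```text
t: 15.85
eef_pos: [0.5723, 0.2138, 0.2276]
tool_rot: [0.686, -0.234, 0.675, 0.138]
contact_force: [-1.0, 0.9, -2.1]
gripper_width: 0.172
```

```bash
python3 go2.py l:.522,.302,.13,120,0 l:.522,.302,.11,120,.3 l:.522,.302,.095,120,.5 l:.522,.302,.09,120,.7 l:.522,.302,.09,120,.9; python3 st.py 16 wrist side scene;python3 - <<'E'
import cv2,numpy as np
a=cv2.imread('pics/side16.png')[200:340,150:330];b=cv2.imread('pics/scene16.png')[200:340,380:560]
cv2.imwrite('pics/b16.png',np.hstack([cv2.resize(x,(400,311),interpolation=2) for x in (a,b)]))
E
```

```text
scoop [0.5396 0.2717 0.1528] [ 2.099 -0.201 -0.003] lip [0.519 0.307 0.161] q [ 0.3   0.71 -1.26  1.67  0.8   1.39 -0.58] t 15.85
l:.522,.302,.13,120,0 org [0.543 0.266 0.13 ] [ -4.8   8.  -11.1] [-0.175 -0.098 -0.005] 11.5 tcp [0.567 0.222 0.216] q [ 0.14  0.69 -1.17  1.7   0.92  1.46 -0.73]
l:.522,.302,.11,120,.3 org [0.542 0.267 0.122] [-19.7  33.7  -7.7] [-0.435 -0.249 -0.005] 28.7 tcp [0.553 0.248 0.22 ] q [-0.11  0.71 -1.06  1.7   1.07  1.66 -0.92]
l:.522,.302,.095,120,.5 org [0.54  0.27  0.115] [-31.2  53.7 -12.4] [-0.608 -0.349 -0.005] 40.2 tcp [0.541 0.267 0.215] q [-0.28  0.77 -0.99  1.69  1.14  1.81 -1.03]
l:.522,.302,.09,120,.7 org [0.538 0.274 0.117] [-43.5  75.1 -12. ] [-0.781 -0.45  -0.005] 51.6 tcp [0.529 0.289 0.216] q [-0.48  0.81 -0.83  1.66  1.16  1.92 -1.1 ]
l:.522,.302,.09,120,.9 org [0.535 0.279 0.123] [-56.1  96.9 -11.6] [-0.954 -0.55  -0.006] 63.1 tcp [0.516 0.311 0.216] q [-0.77  0.82 -0.49  1.63  1.1   1.92 -1.1 ]
scoop org [0.5674 0.2183 0.1272] ZYX [2.115 0.519 0.026] lip [0.5485 0.2495 0.1063]
15.85 [ 0.298  0.708 -1.259  1.665  0.804  1.388 -0.585] [-1.   0.9 -2.1] [0.24 0.09 0.05] 0.172
```

View pics/b16.png

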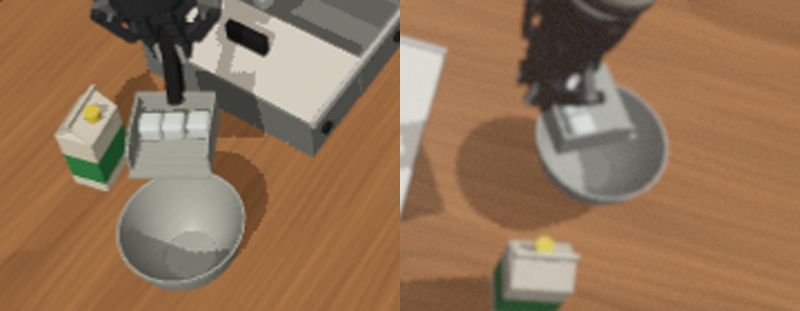

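View pics/wrist16.png

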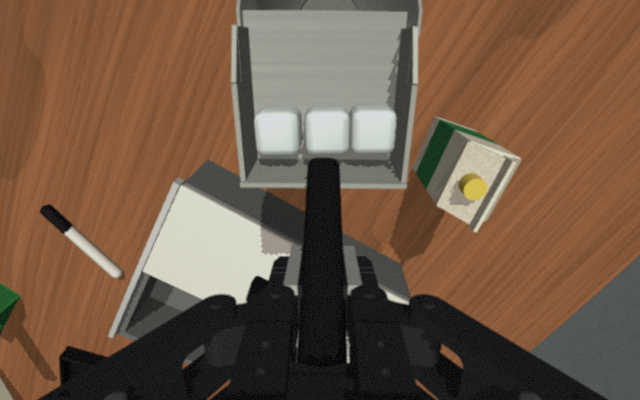

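```bash
python3 - <<'E'
from station import bot
from h import *
for n in("side","scene"):
    c=bot.read_camera(n)
    print(n,proj(c,[[.519,.307,.161],[.519+.042*.866,.307+.042*.5,.161],[.519-.042*.866,.307-.042*.5,.161],[.5174,.3103,.075]]).round(1).tolist())
    x0,y0=(150,200) if n=="side" else (380,200)
    crop(c,x0,y0,180,140,4,f"pics/z_{n}.png")
E
```

```text
side [[225.2, 280.4], [206.8, 280.3], [243.5, 280.5], [230.6, 300.7]]
scene [[479.2, 244.4], [486.5, 261.3], [472.2, 228.1], [470.6, 261.4]]
```

View pics/z_side.png

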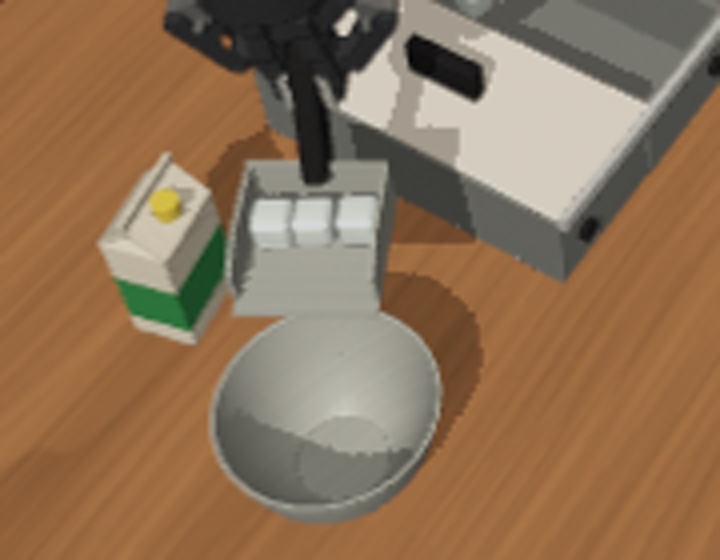

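View pics/z_scene.png

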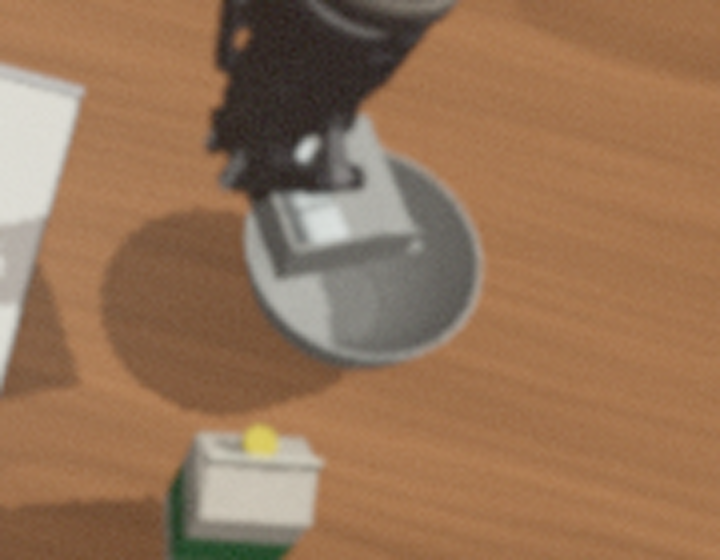

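```bash
python3 go2.py l:.524,.298,.115,120,-.2 l:.524,.298,.1,120,0 l:.524,.298,.093,120,.15 l:.524,.298,.092,120,.3 l:.524,.298,.09,120,.5 l:.524,.298,.09,120,.7
```

```text
scoop [0.5438 0.2665 0.1517] [ 2.089 -0.204 -0.   ] lip [0.523 0.302 0.16 ] q [ 0.31  0.71 -1.26  1.66  0.8   1.39 -0.58] t 16.1
l:.524,.298,.115,120,-.2 org [0.545 0.262 0.107] [  1.   -3.7 -44.8] [-0.004 -0.002  0.005] 0.4 tcp [0.577 0.205 0.181] q [ 0.29  0.75 -1.22  1.71  0.85  1.33 -0.61]
l:.524,.298,.1,120,0 org [0.545 0.262 0.1  ] [ -6.7   9.6 -39.8] [-0.177 -0.101  0.005] 11.7 tcp [0.569 0.218 0.186] q [ 0.14  0.72 -1.15  1.72  0.95  1.42 -0.75]
l:.524,.298,.093,120,.15 org [0.545 0.262 0.099] [-13.7  21.7 -34. ] [-0.307 -0.176  0.005] 20.3 tcp [0.563 0.23  0.192] q [ 0.01  0.72 -1.1   1.73  1.02  1.52 -0.85]
l:.524,.298,.092,120,.3 org [0.544 0.263 0.104] [-21.5  35.3 -24.4] [-0.437 -0.25   0.005] 28.9 tcp [0.555 0.244 0.202] q [-0.11  0.73 -1.05  1.72  1.08  1.64 -0.94]
l:.524,.298,.09,120,.5 org [0.542 0.266 0.11 ] [-33.1  55.3 -16.2] [-0.611 -0.35   0.005] 40.3 tcp [0.543 0.263 0.21 ] q [-0.28  0.78 -0.98  1.7   1.15  1.8  -1.04]
l:.524,.298,.09,120,.7 org [0.54  0.27  0.117] [-45.4  76.7 -10.7] [-0.784 -0.45   0.005] 51.8 tcp [0.531 0.285 0.216] q [-0.47  0.81 -0.83  1.67  1.17  1.92 -1.09]
```

Request:
drive_tool:
  slide:
    - [0, -2, -20]
    - [1, -4, -45]
    - [1, -4, -45]
    - [-7, 10, -40]
    - [-14, 22, -34]
    - [-21, 35, -24]
    - [-27, 45, -20]
    - [-33, 55, -16]
    - [-33, 55, -16]
  turn:
    - [0, 0, 0]
    - [0, 0, 0]
    - [0, 0, 0]
    - [-0.177, -0.101, 0.005]
    - [-0.307, -0.176, 0.005]
    - [-0.437, -0.25, 0.005]
    - [-0.52, -0.3, 0.005]
    - [-0.611, -0.35, 0.005]
    - [-0.611, -0.35, 0.005]
  gripper: [0.05, 0.05, 0.05, 0.05, 0.05, 0.05, 0.05, 0.05, 0.05]

```text
t: 17.0
eef_pos: [0.5399, 0.2682, 0.2086]
tool_rot: [0.69, -0.449, 0.557, -0.11]
contact_force: [-1.3, 0.1, -2.1]
gripper_width: 0.173
```

```bash
python3 go2.py  l:.524,.298,.095,120,.7; python3 - <<'E'
from station import bot
from h import *
o=bot.get_obs();print(o["contact_force"].round(1),o["gripper_width"])
for n in("side","scene"):
    c=bot.read_camera(n)
    x0,y0=(150,200) if n=="side" else (380,200)
    crop(c,x0,y0,180,140,4,f"pics/y_{n}.png")
E
```

```text
scoop [0.5388 0.2708 0.1086] [2.105 0.498 0.004] lip [0.52  0.303 0.089] q [-0.32  0.76 -0.93  1.7   1.12  1.77 -1.02] t 17.0
l:.524,.298,.095,120,.7 org [0.54  0.27  0.122] [-9.1 16.6 12. ] [-0.173 -0.104 -0.008] 11.6 tcp [0.531 0.285 0.221] q [-0.47  0.8  -0.83  1.67  1.16  1.92 -1.09]
[-1.3  0.1 -2.1] 0.17268838266094627
```

View pics/y_side.png

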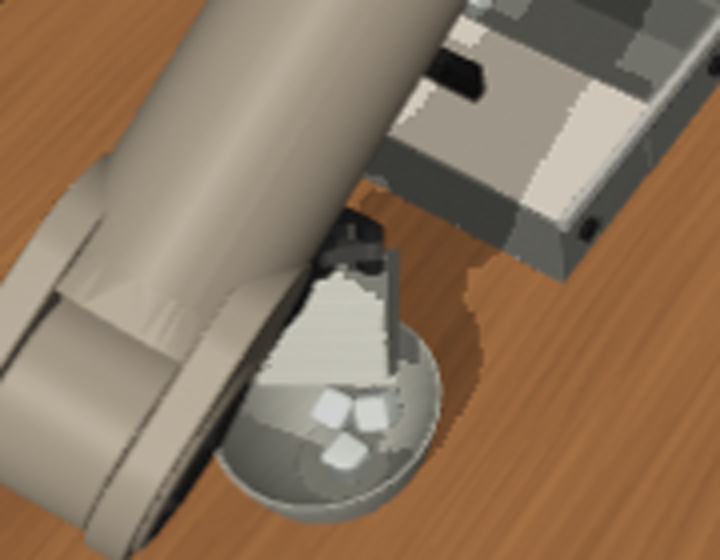

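View pics/y_scene.png

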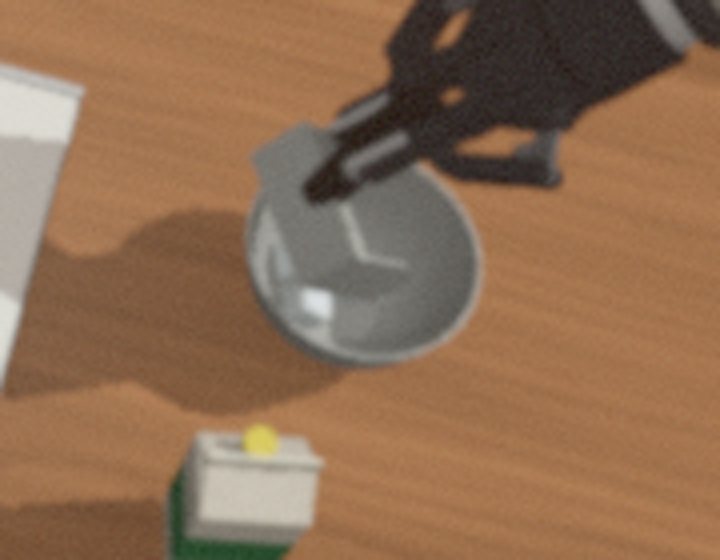

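All three cubes are in the bowl: side crop (333,408), (371,412) and (345,452). Next I'll retreat and return the scoop.

```bash
cat > ret.py <<'E'
from path import *
d=np.radians
from station import bot
q=bot.get_obs()["q"]
track(q,[([.535,.27,.2],d(120),.2),([.55,.22,.22],d(110),0),([.57,.12,.22],d(70),0),([.57,0,.22],d(40),0),([.53,-.15,.22],d(20),0),([.481,-.3135,.16],.2235,0),([.481,-.3135,.006],.2235,0)])
E
python3 ret.py; python3 go2.py o:.535,.27,.2,120,.2 o:.55,.22,.22,110,0 o:.57,.12,.22,70,0
```

```text
[0.535 0.27  0.2  ] 120 0.2 q [-0.03  0.59 -1.1   1.64  0.93  1.64 -0.76] e 0.0 0.0 tcp [0.55  0.242 0.295]
[0.55 0.22 0.22] 110 0 q [ 0.22  0.55 -1.15  1.61  0.77  1.55 -0.69] e 0.0 0.0 tcp [0.567 0.173 0.306]
[0.57 0.12 0.22] 70 0 q [ 0.32  0.52 -1.    1.58  0.58  1.61 -1.11] e 0.0 0.0 tcp [0.552 0.073 0.306]
[0.57 0.   0.22] 40 0 q [ 0.49  0.48 -0.89  1.58  0.44  1.6  -1.34] e 0.0 0.0 tcp [ 0.531 -0.032  0.306]
[ 0.53 -0.15  0.22] 20 0 q [ 0.72  0.42 -0.79  1.63  0.36  1.56 -1.36] e 0.0 0.0 tcp [ 0.483 -0.167  0.306]
[ 0.481 -0.314  0.16 ] 13 0 q [ 0.92  0.48 -0.69  1.66  0.43  1.45 -1.23] e 0.0 0.0 tcp [ 0.432 -0.324  0.246]
[ 0.481 -0.314  0.006] 13 0 q [ 0.88  0.65 -0.63  1.78  0.55  1.2  -1.36] e 0.0 0.0 tcp [ 0.432 -0.324  0.092]
scoop [0.5419 0.267  0.1096] [2.096e+00 4.980e-01 1.000e-03] lip [0.523 0.299 0.09 ] q [-0.31  0.75 -0.93  1.7   1.12  1.77 -1.02] t 17.1
o:.535,.27,.2,120,.2 org [0.535 0.27  0.2  ] [  7.6 -22.3  85.1] [ 0.258  0.148 -0.002] 17.1 tcp [0.55  0.242 0.295] q [-0.03  0.6  -1.11  1.64  0.93  1.65 -0.76]
o:.55,.22,.22,110,0 org [0.55 0.22 0.22] [ 23.7 -91.7  96.9] [ 0.452  0.21  -0.173] 30.2 tcp [0.567 0.173 0.306] q [ 0.24  0.57 -1.19  1.61  0.79  1.57 -0.71]
o:.57,.12,.22,70,0 org [0.57 0.12 0.22] [   9.3 -191.2   96.9] [ 0.512  0.044 -0.856] 57.2 tcp [0.552 0.073 0.306] q [ 0.29  0.5  -0.95  1.58  0.56  1.59 -1.09]
```

Request:
drive_tool:
  slide:
    - [0, 0, 30]
    - [4, -10, 65]
    - [8, -22, 90]
    - [12, -40, 95]
    - [17, -65, 97]
    - [24, -92, 97]
    - [20, -120, 97]
    - [15, -150, 97]
    - [12, -175, 97]
    - [9, -191, 97]
  turn:
    - [0, 0, 0]
    - [0.1, 0.05, 0]
    - [0.258, 0.148, 0]
    - [0.33, 0.17, -0.06]
    - [0.39, 0.19, -0.12]
    - [0.452, 0.21, -0.173]
    - [0.47, 0.16, -0.34]
    - [0.49, 0.12, -0.5]
    - [0.5, 0.08, -0.65]
    - [0.512, 0.044, -0.79]
  gripper: [0.05, 0.05, 0.05, 0.05, 0.05, 0.05, 0.05, 0.05, 0.05, 0.05]

```text
t: 18.1
eef_pos: [0.5522, 0.0687, 0.3073]
tool_rot: [0.673, -0.025, 0.709, -0.208]
contact_force: [0.0, 0.4, -2.5]
gripper_width: 0.174
```

```bash
python3 go2.py  o:.57,0,.22,40,0 o:.53,-.15,.22,20,0 o:.481,-.3135,.2,12.8,0; python3 st.py 17 side wrist
```

```text
scoop [0.5674 0.1167 0.2209] [ 1.307e+00 -1.000e-03 -1.800e-02] lip [0.578 0.157 0.221] q [ 0.34  0.5  -1.02  1.61  0.61  1.58 -1.04] t 18.1
o:.57,0,.22,40,0 org [0.57 0.   0.22] [ -21.1 -100.4   -0.8] [ 0.009  0.016 -0.609] 34.9 tcp [ 0.531 -0.032  0.306] q [ 0.48  0.47 -0.88  1.58  0.43  1.6  -1.34]
o:.53,-.15,.22,20,0 org [ 0.53 -0.15  0.22] [ -69.6 -235.2   -0.8] [ 0.011  0.014 -0.958] 54.9 tcp [ 0.483 -0.167  0.306] q [ 0.71  0.41 -0.77  1.63  0.35  1.56 -1.36]
o:.481,-.3135,.2,12.8,0 org [ 0.481 -0.314  0.2  ] [-120.3 -392.6  -20.8] [ 0.012  0.014 -1.084] 62.1 tcp [ 0.432 -0.324  0.286] q [ 0.92  0.44 -0.68  1.62  0.4   1.51 -1.19]
scoop org [0.5481 0.0556 0.2076] ZYX [1.312 0.719 0.011] lip [0.5562 0.0861 0.1799]
18.1 [ 0.336  0.499 -1.017  1.607  0.607  1.575 -1.041] [ 0.   0.4 -2.5] [ 0.41 -0.07  0.04] 0.174
```

View pics/side17.png

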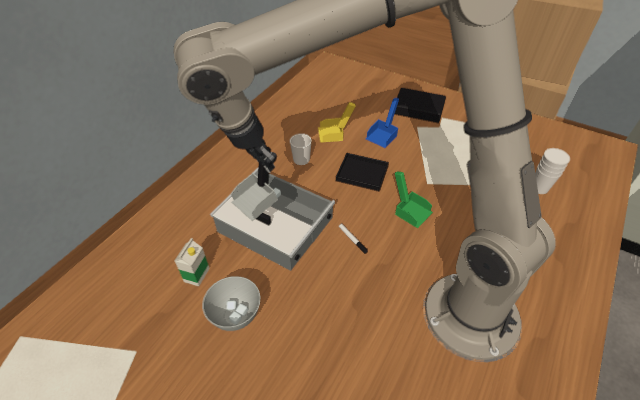

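View pics/wrist17.png

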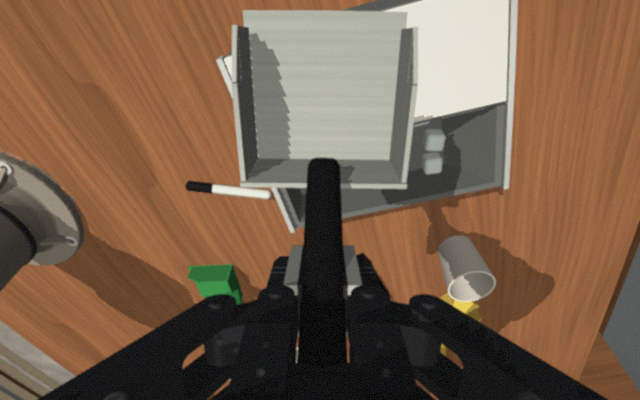

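```bash
python3 - <<'E'
import cv2
i=cv2.imread('pics/wrist17.png')[0:200,220:430];cv2.imwrite('pics/w17c.png',cv2.resize(i,None,fx=3,fy=3,interpolation=2))
E
```

```text
(no output)
```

View pics/w17c.png

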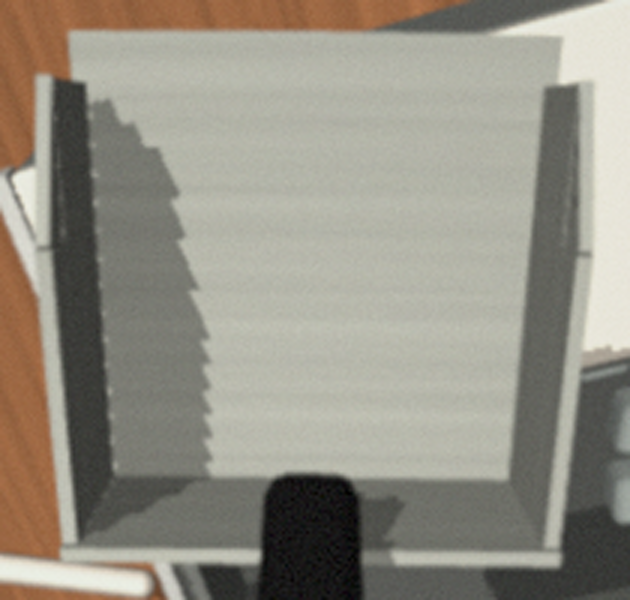

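```bash
python3 - <<'E'
from station import bot
from pnp import *
o=bot.get_obs();w=bot.read_camera("wrist")
f=lambda u,v:(220+(u+.5)/3-.5,(v+.5)/3-.5)
solve(w,o,[(42,42,2.5),(42,-42,2.5),(-38,40,2.5),(-38,-40,2.5),(-40,42,40),(-40,-42,40)],[f(69,32),f(561,38),f(112,475),f(510,480),f(62,557),f(560,563)])
print("expected handle check")
E
```

```text
res [[0.5, -0.2], [-0.0, -0.4], [0.1, 0.6], [-0.3, 0.2], [0.1, 0.2], [-0.4, -0.2]]
scoop world [0.5674 0.1174 0.2273] ZYX [1.297 0.196 0.002]
RT quat [0.4617, 0.5369, -0.531, 0.4656] PT [-0.0667, 0.0002, 0.0679]
tool approach in scoop frame [-0.14   0.001 -0.99 ] jaw [ 0.01  -1.    -0.003]
expected handle check
```

```bash
sed -i 's/^RTn=.*/RTn=Ro.from_quat([0.4617,0.5369,-0.531,0.4656]);PTn=np.array([-0.0667,0.0002,0.0679])/' path.py
sed -i 's/\.535,\.27,\.2\],d(120),\.2),(\[\.55,\.22,\.22\],d(110),0),(\[.57,.12,.22\],d(70),0),(\[/.57,.10,.22],d(70),0),([/; s/\[.481,-.3135,/[.479,-.316,/g' ret.py; python3 ret.py
python3 go2.py  o:.57,0,.22,40,0 o:.53,-.15,.22,20,0 o:.479,-.316,.16,12,0
```

```text
[0.57 0.1  0.22] 70 0 q [ 0.56  0.45 -1.07  1.7   0.49  1.36 -0.97] e 0.0 0.0 tcp [0.547 0.037 0.288]
[0.57 0.   0.22] 40 0 q [ 0.67  0.38 -0.96  1.74  0.37  1.34 -1.25] e 0.0 0.0 tcp [ 0.519 -0.043  0.288]
[ 0.53 -0.15  0.22] 20 0 q [ 0.9   0.3  -0.86  1.78  0.29  1.3  -1.27] e 0.0 0.0 tcp [ 0.467 -0.173  0.288]
[ 0.479 -0.316  0.16 ] 13 0 q [ 1.09  0.39 -0.74  1.8   0.36  1.19 -1.13] e 0.0 0.0 tcp [ 0.414 -0.331  0.228]
[ 0.479 -0.316  0.006] 13 0 q [ 1.    0.58 -0.65  1.93  0.54  0.93 -1.29] e 0.0 0.0 tcp [ 0.414 -0.331  0.074]
scoop [0.5665 0.1202 0.2274] [1.305 0.195 0.003] lip [0.577 0.16  0.219] q [ 0.33  0.5  -1.02  1.61  0.61  1.57 -1.04] t 18.25
o:.57,0,.22,40,0 org [0.57 0.   0.22] [ -34.  -112.4  -19. ] [ 0.165 -0.109 -0.605] 36.5 tcp [ 0.519 -0.043  0.288] q [ 0.65  0.36 -0.93  1.74  0.36  1.33 -1.24]
o:.53,-.15,.22,20,0 org [ 0.53 -0.15  0.22] [ -85.5 -242.3  -19. ] [ 0.147 -0.139 -0.952] 55.8 tcp [ 0.467 -0.173  0.288] q [ 0.83  0.28 -0.78  1.79  0.26  1.29 -1.24]
o:.479,-.316,.16,12,0 org [ 0.479 -0.316  0.16 ] [-139.  -399.4  -79. ] [ 0.139 -0.151 -1.092] 63.6 tcp [ 0.414 -0.33   0.228] q [ 1.04  0.37 -0.68  1.81  0.33  1.18 -1.12]
```

Request:
drive_tool:
  slide:
    - [-5, -20, -3]
    - [-13, -45, -8]
    - [-20, -72, -12]
    - [-27, -95, -16]
    - [-36, -118, -19]
    - [-46, -145, -19]
    - [-58, -178, -19]
    - [-70, -210, -19]
    - [-85, -242, -19]
    - [-85, -242, -19]
  turn:
    - [0.03, -0.02, -0.12]
    - [0.07, -0.04, -0.24]
    - [0.1, -0.07, -0.37]
    - [0.14, -0.09, -0.49]
    - [0.165, -0.11, -0.61]
    - [0.16, -0.12, -0.7]
    - [0.156, -0.125, -0.79]
    - [0.15, -0.13, -0.88]
    - [0.147, -0.139, -0.952]
    - [0.147, -0.139, -0.952]
  gripper: [0.05, 0.05, 0.05, 0.05, 0.05, 0.05, 0.05, 0.05, 0.05, 0.05]

```text
t: 19.25
eef_pos: [0.4655, -0.1776, 0.2877]
tool_rot: [0.549, 0.362, 0.607, -0.445]
contact_force: [0.8, 0.1, -1.8]
gripper_width: 0.171
```

```bash
python3 go2.py o:.505,-.23,.19,15,0 o:.479,-.316,.12,12,0 o:.479,-.316,.05,12,0
```

```text
scoop [ 0.5282 -0.1556  0.2197] [ 0.343  0.003 -0.002] lip [ 0.568 -0.142  0.22 ] q [ 0.9   0.3  -0.85  1.78  0.29  1.3  -1.27] t 19.25
o:.505,-.23,.19,15,0 org [ 0.505 -0.23   0.19 ] [-24.9 -69.4 -29.8] [ 0.003 -0.002 -0.081] 4.6 tcp [ 0.441 -0.247  0.258] q [ 0.99  0.33 -0.8   1.81  0.31  1.24 -1.22]
o:.479,-.316,.12,12,0 org [ 0.479 -0.316  0.12 ] [ -51.7 -152.   -99.8] [ 0.003 -0.002 -0.133] 7.6 tcp [ 0.414 -0.33   0.188] q [ 1.07  0.43 -0.72  1.84  0.4   1.12 -1.18]
o:.479,-.316,.05,12,0 org [ 0.479 -0.316  0.05 ] [ -51.7 -152.  -169.8] [ 0.003 -0.002 -0.133] 7.6 tcp [ 0.414 -0.33   0.118] q [ 1.03  0.52 -0.68  1.9   0.48  1.   -1.25]
```

Request:
drive_tool:
  slide:
    - [-10, -30, -10]
    - [-25, -69, -30]
    - [-38, -110, -60]
    - [-52, -150, -90]
    - [-52, -152, -120]
    - [-52, -152, -150]
    - [-52, -152, -165]
    - [-52, -152, -165]
  turn:
    - [0, 0, -0.04]
    - [0, 0, -0.08]
    - [0, 0, -0.11]
    - [0, 0, -0.133]
    - [0, 0, -0.133]
    - [0, 0, -0.133]
    - [0, 0, -0.133]
    - [0, 0, -0.133]
  gripper: [0.05, 0.05, 0.05, 0.05, 0.05, 0.05, 0.05, 0.05]

```text
t: 20.05
eef_pos: [0.4129, -0.3282, 0.1213]
tool_rot: [0.518, 0.401, 0.584, -0.479]
contact_force: [-0.2, -0.3, -1.8]
gripper_width: 0.17
```

```bash
python3 go2.py o:.479,-.316,.01,12,0 o:.479,-.316,.005,12,0; python3 st.py 18 wrist side; python3 - <<'E'
import cv2
i=cv2.imread('pics/side18.png')[100:220,300:460];cv2.imwrite('pics/side18c.png',cv2.resize(i,None,fx=4.5,fy=4.5,interpolation=2))
E
```

```text
scoop [ 0.4778 -0.3143  0.0531] [0.212 0.004 0.001] lip [ 0.519 -0.305  0.053] q [ 1.02  0.51 -0.68  1.9   0.47  1.01 -1.25] t 20.05
o:.479,-.316,.01,12,0 org [ 0.479 -0.316  0.01 ] [  0.9  -1.5 -43.4] [ 0.    -0.004 -0.003] 0.3 tcp [ 0.414 -0.33   0.078] q [ 1.    0.57 -0.65  1.93  0.53  0.93 -1.3 ]
o:.479,-.316,.005,12,0 org [ 0.479 -0.316  0.005] [  0.9  -1.5 -48.4] [ 0.    -0.004 -0.003] 0.3 tcp [ 0.414 -0.33   0.073] q [ 1.    0.58 -0.65  1.93  0.53  0.93 -1.3 ]
scoop org [ 0.4182 -0.3268  0.0209] ZYX [0.224 0.528 0.006] lip [ 4.536e-01 -3.187e-01 -3.000e-04]
20.05 [ 1.025  0.515 -0.682  1.901  0.472  1.01  -1.249] [-0.2 -0.3 -1.8] [ 0.04 -0.1   0.03] 0.17
```

View pics/wrist18.png

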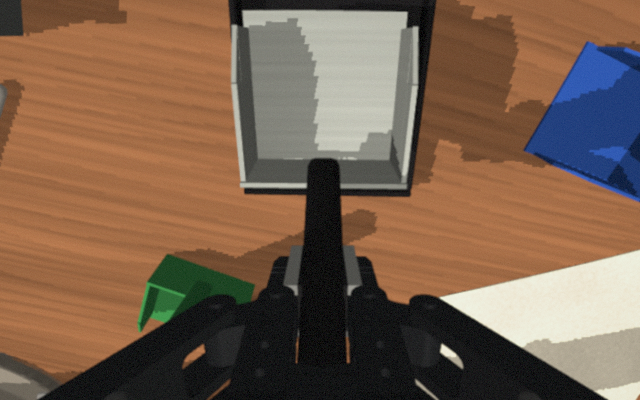

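View pics/side18c.png

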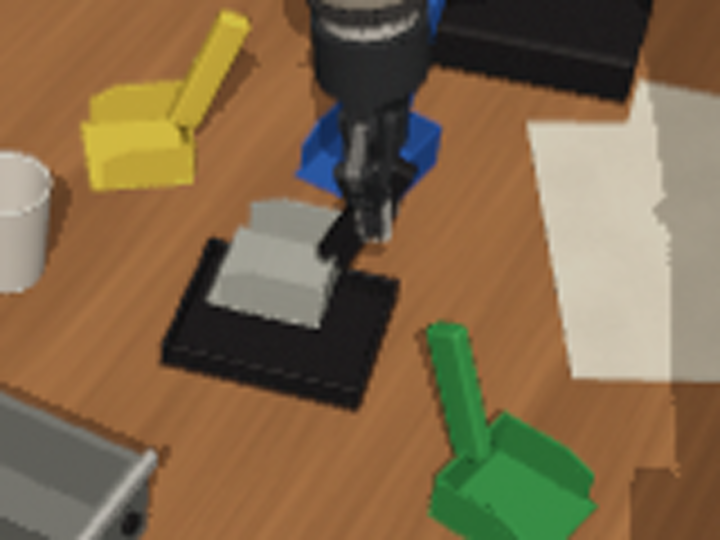

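Request:
drive_tool:
  slide:
    - [1, -1, -20]
    - [1, -1, -34]
    - [1, -1, -42]
    - [1, -1, -46]
    - [1, -1, -48]
    - [1, -1, -48]
  turn:
    - [0, 0, 0]
    - [0, 0, 0]
    - [0, 0, 0]
    - [0, 0, 0]
    - [0, 0, 0]
    - [0, 0, 0]
  gripper: [0.05, 0.05, 0.05, 0.05, 0.05, 0.05]

```text
t: 20.75
eef_pos: [0.4158, -0.3302, 0.076]
tool_rot: [0.52, 0.401, 0.582, -0.48]
contact_force: [0.2, 0.3, -2.7]
gripper_width: 0.171
```

```bash
python3 go2.py ; python3 st.py 19 wrist
```

```text
scoop [ 0.481  -0.3166  0.008 ] [ 0.212  0.001 -0.003] lip [ 0.522 -0.308  0.008] q [ 0.99  0.58 -0.65  1.92  0.53  0.93 -1.3 ] t 20.75
scoop org [ 0.4215 -0.3291 -0.0244] ZYX [0.222 0.525 0.001] lip [ 0.457  -0.3211 -0.0455]
20.75 [ 0.993  0.58  -0.647  1.923  0.532  0.933 -1.302] [ 0.2  0.3 -2.7] [ 0.07 -0.12 -0.06] 0.171
```

View pics/wrist19.png

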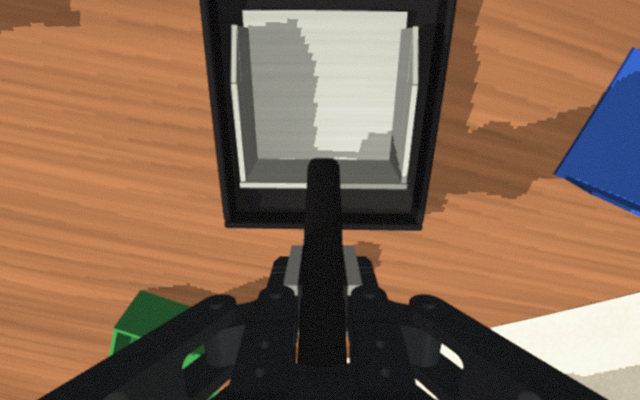

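Request:
drive_tool:
  slide:
    - [0, 0, -2]
    - [0, 0, -4]
    - [0, 0, -5]
    - [0, 0, -5]
  turn:
    - [0, 0, 0]
    - [0, 0, 0]
    - [0, 0, 0]
    - [0, 0, 0]
  gripper: [0.05, 0.05, 0.05, 0.05]

```text
t: 21.2
eef_pos: [0.4162, -0.3307, 0.072]
tool_rot: [0.52, 0.401, 0.582, -0.48]
contact_force: [-1.9, 0.0, 5.5]
gripper_width: 0.177
```

Request:
drive_tool:
  slide:
    - [0, 0, 0]
    - [0, 0, 0]
    - [0, 0, 0]
    - [2, 0, 15]
    - [4, 1, 35]
    - [8, 2, 65]
    - [12, 3, 100]
    - [12, 3, 135]
  turn:
    - [0, 0, 0]
    - [0, 0, 0]
    - [0, 0, 0]
    - [0, 0, 0]
    - [0, 0, 0]
    - [0, 0, 0]
    - [0, 0, 0]
    - [0, 0, 0]
  gripper: [0.45, 0.45, 0.5, 0.5, 0.5, 0.5, 0.5, 0.5]
  squeeze: 40

```text
t: 22.0
eef_pos: [0.4289, -0.327, 0.2094]
tool_rot: [0.52, 0.401, 0.582, -0.479]
contact_force: [0.3, -0.6, -0.7]
gripper_width: 0.502
```

```bash
python3 st.py 20 wrist side scene; python3 - <<'E'
import cv2
i=cv2.imread('pics/side20.png')[100:220,300:460];cv2.imwrite('pics/side20c.png',cv2.resize(i,None,fx=4.5,fy=4.5,interpolation=2))
from station import bot
from pose import *
o=bot.get_obs();print(o["eef_pos"],o["q"].round(2)); print(delta(o,[.6,.069,.23],tgt(0,0,-1)))
E
```

```text
scoop org [ 0.4347 -0.326   0.1089] ZYX [ 0.222  0.524 -0.   ] lip [ 0.4702 -0.318   0.0879]
22.0 [ 1.046  0.423 -0.726  1.801  0.385  1.168 -1.179] [ 0.3 -0.6 -0.7] [-0.02 -0.11 -0.05] 0.502
[ 0.42997897 -0.32808858  0.21028698] [ 1.05  0.42 -0.73  1.8   0.39  1.17 -1.18]
(array([170. , 397.1,  19.7]), array([ 0.021, -0.136, -0.221]), np.float64(14.9))
```

View pics/wrist20.png

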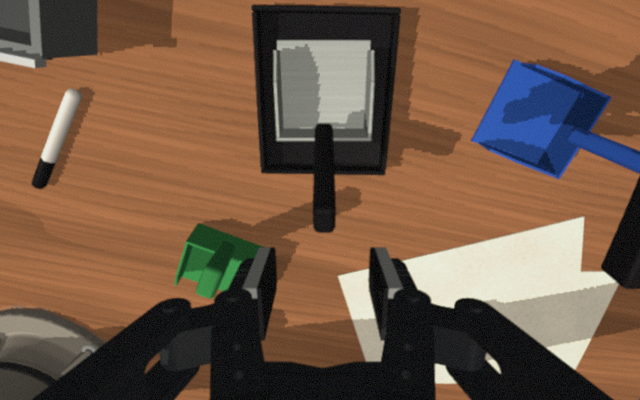

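View pics/side20c.png

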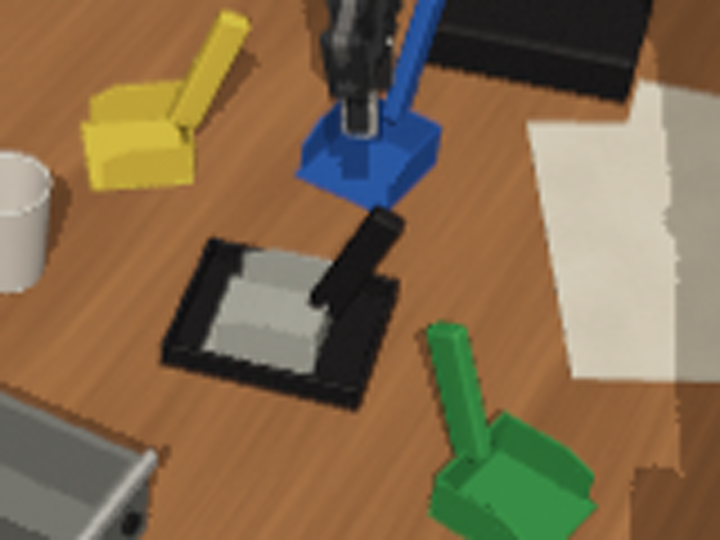

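The scoop lies flat in the tray. Now I'll shut the cover.

Request:
drive_tool:
  slide:
    - [18, 43, 20]
    - [36, 86, 25]
    - [54, 129, 25]
    - [73, 172, 25]
    - [91, 215, 25]
    - [110, 258, 25]
    - [128, 301, 25]
    - [148, 345, 25]
    - [165, 385, 20]
    - [170, 397, 20]
  turn:
    - [0, -0.01, -0.02]
    - [0, -0.03, -0.05]
    - [0.01, -0.05, -0.08]
    - [0.01, -0.07, -0.11]
    - [0.01, -0.09, -0.14]
    - [0.02, -0.1, -0.17]
    - [0.02, -0.12, -0.2]
    - [0.021, -0.136, -0.221]
    - [0.021, -0.136, -0.221]
    - [0.021, -0.136, -0.221]
  gripper: [0.6, 0.6, 0.6, 0.6, 0.6, 0.6, 0.6, 0.6, 0.6, 0.6]

```text
t: 23.15
eef_pos: [0.5996, 0.0748, 0.2295]
tool_rot: [0.5, 0.499, 0.503, -0.498]
contact_force: [-0.5, 0.7, 0.2]
gripper_width: 0.6
```

```bash
python3 - <<'E'
from station import bot
from h import *
from ov import *
from pose import *
o=bot.get_obs();print(o["t"],o["eef_pos"],o["q"].round(3)); print(delta(o,[.6,.069,.087],tgt(0,0,-1)))
w=bot.read_camera("wrist")
draw(w,[0.6225,-0.0435,-0.003],[0.476,-0.3177,0.1948],None,(0,0,640,400),1.25,"pics/w21.png",112)
E
```

```text
23.15 [0.59955751 0.07476953 0.22948973] [ 0.372  0.482 -0.808  1.691  0.375  1.133 -2.106]
(array([   0.4,   -5.8, -142.5]), array([-0.003, -0.002, -0.007]), np.float64(0.4))
```

View pics/w21.png

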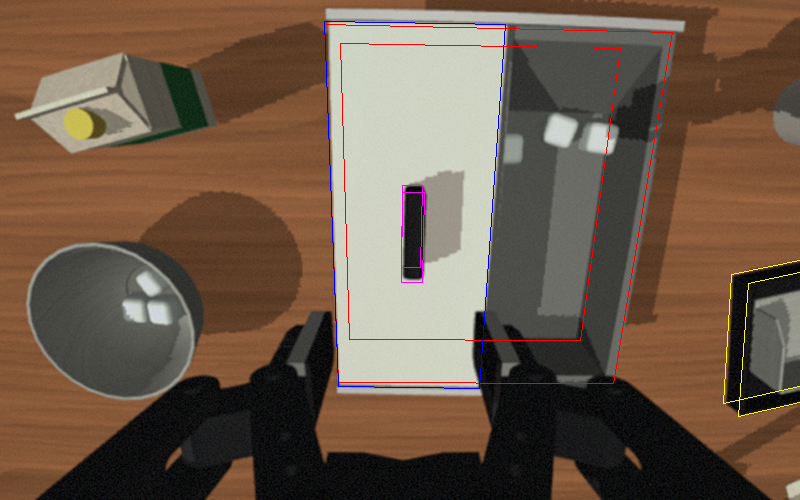

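Request:
drive_tool:
  slide:
    - [0, -5, -40]
    - [0, -6, -85]
    - [0, -6, -120]
    - [0, -6, -141]
    - [0, -6, -141]
    - [0, -6, -141]
    - [0, -6, -141]
    - [0, -6, -141]
    - [0, -6, -141]
  turn:
    - [0, 0, -0.007]
    - [0, 0, -0.007]
    - [0, 0, -0.007]
    - [0, 0, -0.007]
    - [0, 0, -0.007]
    - [0, 0, -0.007]
    - [0, 0, -0.007]
    - [0, 0, -0.007]
    - [0, 0, -0.007]
  gripper: [0.6, 0.6, 0.6, 0.6, 0.6, 0.05, 0.05, 0.05, 0.05]

```text
t: 24.1
eef_pos: [0.6008, 0.0682, 0.0905]
tool_rot: [0.499, 0.501, 0.5, -0.5]
contact_force: [-1.0, -1.9, 7.0]
gripper_width: 0.151
```

Request:
drive_tool:
  slide:
    - [0, -20, 0]
    - [0, -50, 0]
    - [0, -80, 0]
    - [0, -100, 0]
    - [0, -112, 0]
    - [0, -114, 0]
    - [0, -114, 0]
    - [0, -114, 0]
  turn:
    - [0, 0, 0]
    - [0, 0, 0]
    - [0, 0, 0]
    - [0, 0, 0]
    - [0, 0, 0]
    - [0, 0, 0]
    - [0, 0, 0]
    - [0, 0, 0]
  gripper: [0.05, 0.05, 0.05, 0.05, 0.05, 0.05, 0.05, 0.05]

```text
t: 24.9
eef_pos: [0.5995, -0.0439, 0.0905]
tool_rot: [0.499, 0.501, 0.501, -0.499]
contact_force: [-4.7, 3.4, 0.5]
gripper_width: 0.148
```

Request:
drive_tool:
  slide:
    - [0, 0, 0]
    - [0, 0, 0]
    - [0, 0, 0]
    - [0, 0, 30]
    - [-5, 0, 80]
    - [-20, -20, 130]
    - [-40, -40, 180]
    - [-40, -60, 200]
  turn:
    - [0, 0, 0]
    - [0, 0, 0]
    - [0, 0, 0]
    - [0, 0, 0]
    - [0, 0, 0]
    - [0, 0, 0]
    - [0, 0, 0]
    - [0, 0, 0]
  gripper: [0.5, 0.5, 0.5, 0.5, 0.5, 0.5, 0.5, 0.5]

```text
t: 25.7
eef_pos: [0.5594, -0.103, 0.2941]
tool_rot: [0.5, 0.501, 0.501, -0.498]
contact_force: [0.6, -0.9, 1.1]
gripper_width: 0.503
```

```bash
python3 - <<'E'
from station import bot
from h import *
from ov import *
s=bot.read_camera("side");c=bot.read_camera("scene");w=bot.read_camera("wrist")
cv2.imwrite("pics/fs.png",cv2.resize(s["color"][:,:,::-1],None,fx=1.25,fy=1.25));cv2.imwrite("pics/fc.png",cv2.resize(c["color"][:,:,::-1],None,fx=1.25,fy=1.25))
draw(w,[0.6225,-0.0435,-0.003],[0.476,-0.3177,0.1948],None,(0,0,640,400),1.25,"pics/fw.png",0)
E
```

```text
(no output)
```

View pics/fs.png

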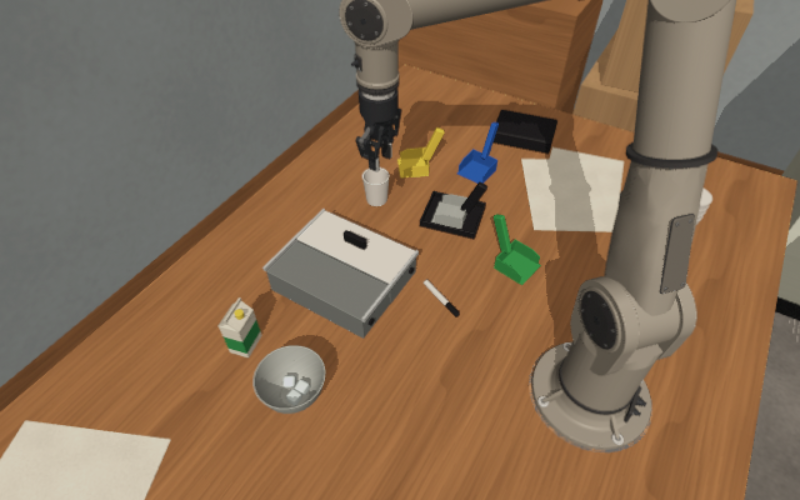

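View pics/fw.png

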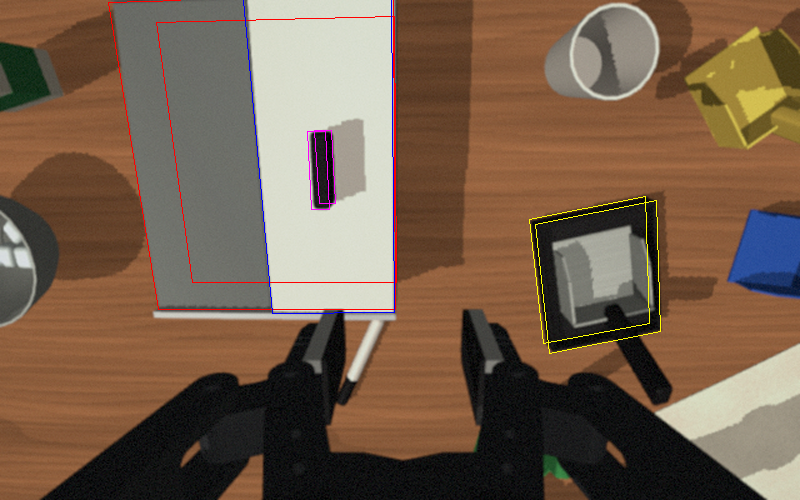

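View pics/fc.png

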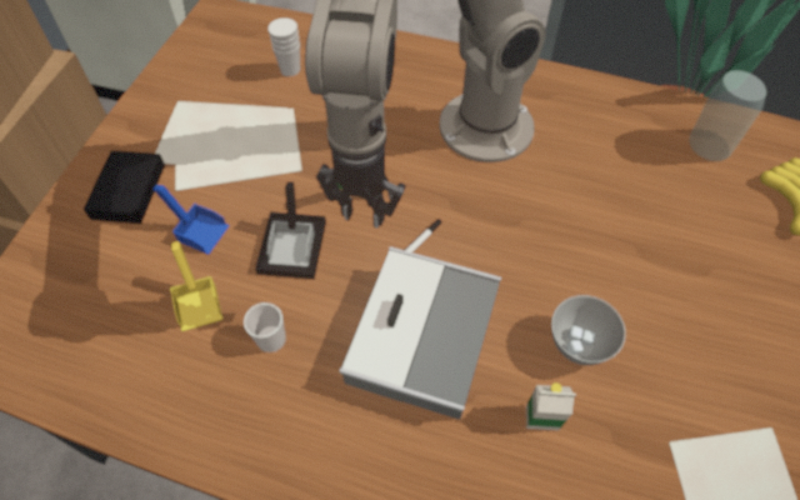

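```bash
python3 - <<'E'
from station import bot
print(bot.hand_in())
E
```

```text
the job is handed in; nothing more can be done
None
```

I finished the job and handed it in at about 26 s of the 72 s allowed. I slid the cover open, scooped three cubes and tipped them into the bowl. Then I laid the scoop back in its tray and slid the cover shut.

**What my last pictures and readings showed:**
- **Cubes:** three are in the upright bowl. The other three were in the well just before I closed the cover, with none on the table or in the scoop.
- **Scoop:** it lies flat in the tray, released.
- **Cover:** it is against its stop, with the grip bar within about 1–2 mm of where it started.
- **Bystanders:** by eye, the carton, cup and marker stand where they were.
- **Arm:** the gripper is clear of everything.

**What disagreed or went wrong:**
- **Slip in the grip:** while I tilted the scoop up in the tub, a wrist joint reached its limit. The arm dipped about 45 mm, pressed the scoop on the floor (about 12 N at the wrist) and turned it roughly 30° in the grip.
- **Scoop pose estimate:** my first estimate of the turned scoop was off by up to 8 pixels. I poured with that estimate after checking it against the side and overhead cameras. I re-measured to under 1 pixel before putting the scoop back.
- **Tray check:** one wrist-camera fit of the tray was poor, so I dropped it and kept the fit from the other two cameras.

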